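# Load the utensil dryer, snap it shut and set its timer

### The job

Dry the bamboo spatula: pick it up from the counter and lay it flat in the well of the white utensil dryer, without dropping it in from above. Then swing the dryer's steel cover down and press until its latch snaps and holds it shut, and only then turn the timer knob clockwise, click by click, until its pointer stands at the fourth click after off (off is the long mark; the dial has six clicks after it). Leave the steel spoon, the canister and the glass stopper where they are.

Things in the scene. Friction and masses are not known exactly. Their poses are not given: they have to be found in the camera images.
- spatula: loose flat bamboo spatula, 175 mm long along its x, 50 g, lying flat, z up. Origin: midway along its length, on the underside, near its centre of mass. Handle from x = -88 to +22 mm, 20 mm wide, 12 mm thick; towards +x a 36 mm wide neck, then the blade (x = 43 to 88 mm, 54 mm wide, 6 mm thick).
- spatula_grip (a point): a good place to grip the spatula: on the handle 10 mm from the origin towards the handle's end, 6 mm above the underside; the handle is 20 mm wide here, across the spatula's y. Axes as the spatula's.
- dryer: white utensil dryer fixed on the counter, 127 mm (its x) by 330 mm (its y) by 65 mm high; origin: centre of its underside, z up. Its larger +y part is an open-topped well with a hinged steel cover; its -y end (108 mm long) is a solid flat control deck carrying the timer knob. The cover's hinge is on its -x side, nearest the robot.
- well (a point): centre of the well's floor, 28 mm above the counter, axes as the dryer's. The well is 115 mm (x) by 210 mm (y) inside, 37 mm deep, walls 6 mm. The spatula fits in lying along the dryer's y, blade at either end, with 17 mm to spare at each end.
- cover (a joint): cover angle (rad): 0 = shut, 1.75 = open stop, a little past upright, leaning to the robot; starts 1.5 to 1.75. Pushed on its outer face (towards the robot when open) it swings away and down. Unlatched, a weak spring lifts it back to about 0.5 or more. From 0.08 a snap latch resists; 8 to 10 N near the free edge overcomes it; it snaps over at 0.03 and stays at 0.
- cover_hinge (a point): on the hinge axis (along the dryer's y), mid-length of the cover, at its underside, 66 mm above the counter. Axes turn with the cover: x from hinge to free edge, z out of its outer face. The cover is a 6 mm plate, 222 mm long, reaching 131 mm from the hinge, 145 mm at a 70 mm wide tab in its middle.
- cover_press (a point): where to push: on the cover's outer face (6 mm above the hinge point along the cover's z), 115 mm from the hinge, in the middle of the cover's length. Axes as cover_hinge.
- timer (a joint): timer knob angle (rad), growing clockwise from above: 0 = off (stop), detent clicks every 0.3665 rad (21 degrees), six clicks to the stop at 2.199; the fourth click is at 1.466. Starts in off, the first or the second click. A click takes about 0.15 N m; let go, the knob settles in the nearest click.
- timer_grip (a point): on the knob's vertical axis, 100 mm above the counter, 8 mm below its top. The knob is a bar 56 mm long (this point's x, turning with it), 16 mm wide (y), 34 mm tall, on an 8 mm high, 62 mm wide round skirt. Its +x end, with a dark line, is the pointer.
- spoon: bystander: perforated steel spoon, 173 mm long, a round flat 66 mm perforated bowl and a 14 mm wide, 8 mm thick handle; lies on the counter beside the spatula; origin on the underside 33 mm from the handle's middle towards the bowl.
- canister: bystander: closed blue ceramic canister, diameter 108 mm, 140 mm high; origin: centre of its underside.
- stopper: bystander: glass cruet stopper standing on end, diameter 44 mm, 64 mm high; origin: centre of its underside.
- timer_pointer (a point): tip of the knob's pointer, 40 mm from its axis. Clockwise from above it passes seven dark marks on the deck, off (longer, wider) to the sixth click: at off it points 63 degrees counter-clockwise of the dryer's +x, at the third click along +x, at the fourth 21 degrees clockwise of +x.
Not all that is in view belongs to the job. Of the things shaped like the spatula, the wooden one is meant.

How it is judged:
On the way, in this order (a step that is already met when the one before it is completed fails the run):
1. the spatula lies flat in the well, let go, with the cover still open (x of spatula in the frame of well between -0.055 and 0.055 m and y of spatula in the frame of well between -0.06 and 0.06 m and z of spatula in the frame of well below 0.01 m and angle between spatula's own z axis and vertical below 0.12 rad and contact force between the fingers and spatula below 0.1 N and value of joint cover above 0.6 rad), for 0.2 s.
2. the cover is latched shut, the timer not yet at the fourth click (value of joint cover below 0.02 rad and value of joint timer below 1.25 rad), for 0.2 s.
3. the timer stands at the fourth click, the cover still shut (value of joint timer between 1.366 and 1.566 rad and value of joint cover below 0.02 rad), for 0.2 s.
At the end, for the whole second after the job is handed in: The spatula lies at rest, right side up and flat (within 0.12 rad, under 10 mm above the floor) inside the well, the cover is latched shut (below 0.02 rad), and the timer rests at the fourth click (1.466 rad, within 0.1) (all of step 3 and x of spatula in the frame of well between -0.055 and 0.055 m and y of spatula in the frame of well between -0.06 and 0.06 m and z of spatula in the frame of well below 0.01 m and angle between spatula's own z axis and vertical below 0.12 rad and linear speed of spatula below 0.02 m/s); the robot touches nothing.
It fails at once if the spatula is let go in the air, its middle more than 100 mm above the counter (some 70 mm above the well's floor) (height (world z) of spatula above 0.1 m and contact force between the fingers and spatula below 0.01 N).
It fails at once if the spoon is moved by more than 30 mm (distance of spoon from where it was at the start of the episode above 0.03 m).
It fails at once if the canister is moved by more than 30 mm or tipped (distance of canister from where it was at the start of the episode above 0.03 m or angle between canister's own z axis and vertical above 0.3 rad).
It fails at once if the stopper is moved by more than 30 mm or tipped (distance of stopper from where it was at the start of the episode above 0.03 m or angle between stopper's own z axis and vertical above 0.5 rad).
It also fails if it takes over 61 s, if anything falls off the work surface, if the arm or the gripper's body presses on something with over 40 N, if the wrist force passes 120 N, or if a joint passes its speed limit or range.

### The arm

A 6-joint arm with a two-finger parallel gripper is mounted at the origin on the work surface. World frame = base frame: x ahead of the robot, y to its left, z up, the work surface at z = 0. Lengths are in m, angles in rad, forces in N, time in s.
With the tool pointing down it reaches from about 0.2 to 0.875 m from the base axis. Payload 3.4 kg.
Tool frame: the origin (TCP) lies midway between the tips of the shut fingers; the grasp point (between the pads) lies 19 mm behind it; z points along the fingers, y is the direction in which the jaws open and shut (so a half turn about z gives the same grasp; the last joint's range is limited). The gripper opens to 94 mm and grips with 3 to 60 N. Pads are 16 mm wide; open, the fingers measure 119 mm over their backs; the gripper's body (75 mm by 177 mm) begins 78 mm behind the grasp point.
Start: joints at [-1.367, 0.276, 1.505, -0, 1.361, -0.121], TCP at [0.183, -0.545, 0.205] pointing down, gripper open.
Joint ranges: [-2.89, 2.89], [-0.75, 2.08], [0.22, 2.7], [-1.18, 4.32], [0.11, 2.71], [-2.7, 2.7]. Speed limits (rad/s): [2.57, 2.57, 3.14, 3.14, 3.14, 3.14].

### API

Orientations are given as a unit quaternion [w, x, y, z].
In Python, from workcell import sensors, viewer, ticket gives the robot as it stands.
- The arm moves only by the shell command python3 -m handwheel 'ROWS'. ROWS is JSON, one flat list of numbers, 5 for each row, row after row: the shift along the tool's x, y, z in cm, then the turn about the tool's z in rad, then the closure, from 0 (fully open) to 1 (shut). A call has exactly 8 rows; each row is the pose to reach, as a shift and turn from the pose commanded when the call began, along the tool's axes at that moment; what a row does not reach only later rows make up. A row lasts 1/8 s, in which the tool goes at most 62.5 mm and 10.7 degrees, less where a joint would pass 70% of its speed; a pose out of reach is approached as far as the arm can. A call with a gripper value outside its range is refused whole. The fingers move at their own pace and stop on an object; the grip force is fixed at half the most. Time passes only in rows, so rows that repeat a pose let the fingers close, or fill a call up. It gives the time, the measured TCP pose, the force and the opening at its end, in the units of the state.
- sensors.get_state(): the state, without advancing time (a new reading comes with each control period).
- viewer.read_camera(name): name is "side" or "top"; returns the picture (480x640x3 uint8, red, green, blue); there is no depth.
- viewer.get_calibration(name): a dict with "intrinsics" (3x3 intrinsics, pixels), "R" (3x3) and "t" (3): a world point X has camera coordinates R X + t. Camera axes: x right, y down, z forward; pixel columns grow to the right and rows downward; lengths in m; the calibration is good to about 2 mm. A picture is of the moment at which its call begins. get_calibration takes no time and is no camera call.
- ticket.close_job(): hands the job in, once; it reports no verdict.
The state is a dict: "clock": time; "qpos": joint angles; "qd": joint speeds; "effort": joint torques, N m; "ee_pos": TCP position; "tcp_rot": TCP orientation; "contact_force": force on the tool from outside, world axes, zero at the start; "moment": the same for the moment, N m; "finger_gap": finger opening in m.
Only numpy, scipy, OpenCV 4.12 (cv2) and the standard library are available. Lean on these libraries where they do the work, as an engineer would, in place of code of your own. Each camera call takes 0.05 s, during which the arm holds its last target.

## Working session

There is one attempt and no reset: what is moved stays moved. The work goes in short steps, Python scripts to look and compute and a shell command to move; the robot and the scene stay as the last step left them, time stands still between calls to the robot, and variables do not carry over. Pictures are saved under pics/ and viewed, and the job is handed in when it is done.

```bash
ls; mkdir -p pics; python3 - <<'E'
from workcell import sensors, viewer
import cv2,json
s=sensors.get_state();print(s)
for n in("top","side"):
    im=viewer.read_camera(n);cv2.imwrite(f"pics/{n}0.png",im[:,:,::-1])
    c=viewer.get_calibration(n);print(n,c)
E
```

```text
pics
{'clock': 0.0, 'qpos': array([-1.36699738e+00,  2.76613558e-01,  1.50611051e+00, -2.82338557e-05,
        1.36071084e+00, -1.21015562e-01]), 'qd': array([-1.51854317e-03,  6.19791455e-04, -3.66833086e-05,  1.95316616e-03,
        1.66381297e-03, -1.89065022e-04]), 'effort': array([-3.08961589e-04, -4.04583013e+01, -2.37226814e+01,  7.01711001e-02,
        3.43843480e-02, -1.38138294e-04]), 'ee_pos': array([ 0.1833618 , -0.54438095,  0.20460319]), 'tcp_rot': array([-9.19766715e-04,  9.86840007e-01,  1.61697098e-01, -5.19081129e-05]), 'contact_force': array([-0.10441974,  0.2911655 ,  0.45467023]), 'moment': array([-0.00922363, -0.00705516, -0.07203718]), 'finger_gap': 0.09396998356232505}
top {'intrinsics': array([[525.60948611,   0.        , 314.28746496],
       [  0.        , 525.60948611, 249.68762324],
       [  0.        ,   0.        ,   1.        ]]), 'R': array([[-0.0140936 , -0.99979291, -0.01468045],
       [-0.99415002,  0.0155834 , -0.10687791],
       [ 0.10708455,  0.01308827, -0.99416377]]), 't': array([0.06311192, 0.53962565, 1.34896222])}
side {'intrinsics': array([[596.23378593,   0.        , 324.35035006],
       [  0.        , 596.23378593, 227.96109856],
       [  0.        ,   0.        ,   1.        ]]), 'R': array([[ 0.9576131 ,  0.28764403,  0.0154295 ],
       [ 0.177563  , -0.54726227, -0.81790916],
       [-0.2268227 ,  0.78598023, -0.57514045]]), 't': array([-0.53140205,  0.00529195,  1.78560808])}
```

View pics/top0.png

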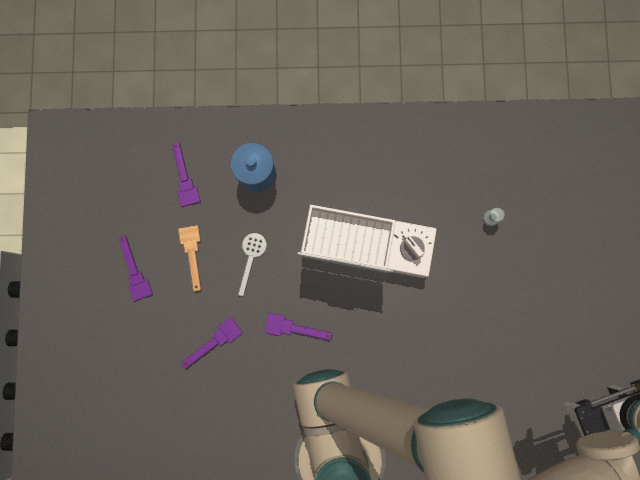

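View pics/side0.png

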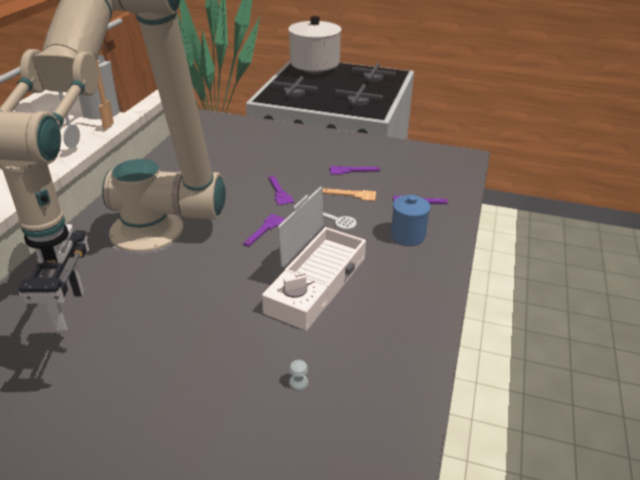

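Candidates in the top view: the orange-wooden spatula at (192,258), and four purple ones at (186,175), (135,268), (212,343) and (298,327). The perforated spoon is at (250,263). I choose the wooden one at (192,258) and check it in a crop.

```bash
python3 - <<'E'
import cv2
im=cv2.imread("pics/top0.png")
a=cv2.resize(im[215:305,160:280],None,fx=5,fy=5,interpolation=cv2.INTER_CUBIC)
b=cv2.resize(im[195:295,290:445],None,fx=5,fy=5,interpolation=cv2.INTER_CUBIC)
cv2.imwrite("pics/c1.png",a);cv2.imwrite("pics/c2.png",b)
E
```

```text
(no output)
```

View pics/c1.png

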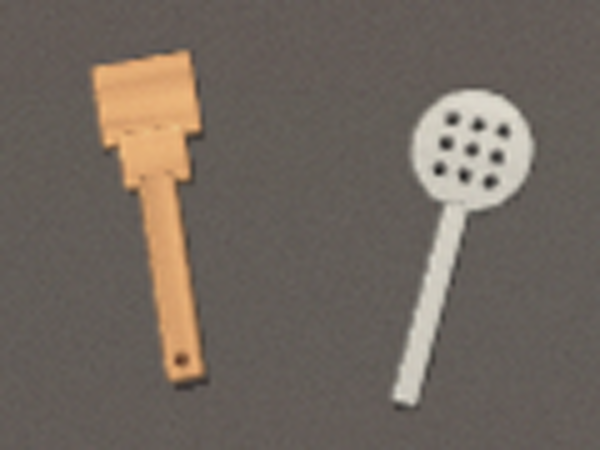

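View pics/c2.png

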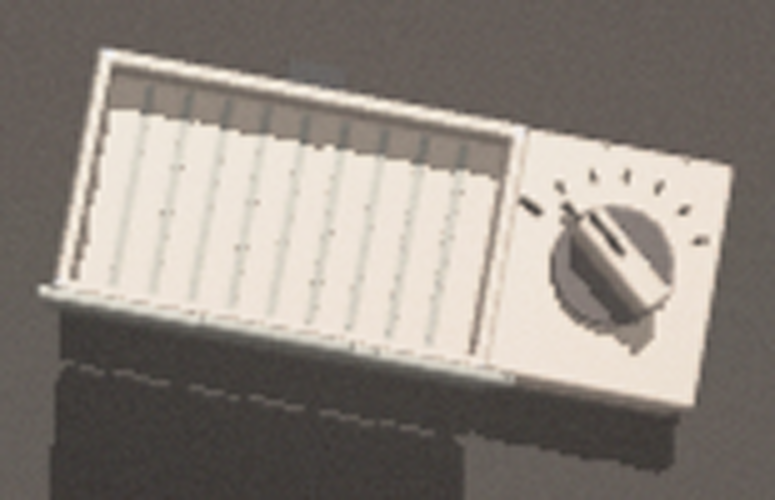

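```bash
cat > h.py <<'E'
import numpy as np,cv2
from workcell import sensors,viewer
def bp(n,uv,z):
    c=viewer.get_calibration(n);K,R,t=c["intrinsics"],np.array(c["R"]),np.array(c["t"])
    d=R.T@np.linalg.solve(K,[uv[0],uv[1],1.]);o=-R.T@t
    return o+d*(z-o[2])/d[2]
def pj(n,X):
    c=viewer.get_calibration(n);p=c["R"]@np.array(X)+c["t"];p=c["intrinsics"]@p;return p[:2]/p[2]
def snap(n,f):
    im=viewer.read_camera(n)[:,:,::-1].copy();cv2.imwrite(f"pics/{f}.png",im);return im
def zoom(im,x0,y0,x1,y1,f,k=5):
    cv2.imwrite(f"pics/{f}.png",cv2.resize(im[y0:y1,x0:x1],None,fx=k,fy=k,interpolation=cv2.INTER_CUBIC))
E
python3 - <<'E'
from h import *
im=cv2.imread("pics/top0.png");h=cv2.cvtColor(im,cv2.COLOR_BGR2HSV)
m=cv2.inRange(h,(5,90,120),(22,255,255));n,l,st,ce=cv2.connectedComponentsWithStats(m)
i=[i for i in range(1,n) if abs(ce[i][0]-192)<15 and abs(ce[i][1]-258)<25 and st[i][4]>100][0]
ys,xs=np.nonzero(l==i);print(st[i],ce[i])
P=np.array([bp("top",(x,y),.009)[:2] for x,y in zip(xs,ys)])
# model fit: soft IoU via points in/out
from scipy.optimize import minimize
yy,xx=np.mgrid[st[i][1]-6:st[i][1]+st[i][3]+6,st[i][0]-6:st[i][0]+st[i][2]+6]
G=np.array([bp("top",(x,y),.009)[:2] for x,y in zip(xx.ravel(),yy.ravel())]);M=(l==i)[yy,xx].ravel()
s=.0006
sg=lambda a:1/(1+np.exp(-np.clip(a/s,-50,50)))
def box(p,x0,x1,w):return sg(p[:,0]-x0)*sg(x1-p[:,0])*sg(w/2-abs(p[:,1]))
def f(q):
    c,sn=np.cos(q[2]),np.sin(q[2]);d=G-q[:2];p=np.c_[d@[c,sn],d@[-sn,c]]
    o=np.maximum.reduce([box(p,-.088,.022,.02),box(p,.022,.043,.036),box(p,.043,.088,.054)])
    return ((o-M)**2).sum()
b=bp("top",(189.5,236),.006)[:2];e=bp("top",(197,290),.012)[:2];d=b-e;c0=(b+e)/2
r=min((minimize(f,[*c0,np.arctan2(d[1],d[0])+a],method="Nelder-Mead",options=dict(xatol=1e-5,fatol=1e-3,initial_simplex=None)) for a in(-.05,0,.05)),key=lambda r:r.fun)
print("spatula",r.x,r.fun,M.sum())
g=r.x[:2]-.010*np.array([np.cos(r.x[2]),np.sin(r.x[2])]);print("grip",g)
A=bp("top",(310.4,205.4),.065);B=bp("top",(436.6,228.4),.065);C=bp("top",(428.4,275.4),.065)
print(A,B,C,np.linalg.norm(A-B),np.linalg.norm(B-C));
u=(A-B)/np.linalg.norm(A-B);v=(B-C)/np.linalg.norm(B-C);print("yaw",np.arctan2(-u[0],u[1]),np.arctan2(v[1],v[0]))
print("ctr",(A+C)/2)
for z in(.074,.108):print(bp("top",(290+613/5,195+263/5),z))
E
```

```text
[178 225  23  66 759] [191.07773386 250.86824769]Traceback (most recent call last):
  File "<stdin>", line 10, in <module>
  File "h.py", line 4, in bp
    c=viewer.get_calibration(n);K,R,t=c["intrinsics"],np.array(c["R"]),np.array(c["t"])
ValueError: time passes only in moves, steps and waits
```

```bash
sed -i 's/^from workcell.*/from workcell import sensors,viewer\nimport functools\n@functools.lru_cache\ndef cal(n): return viewer.get_calibration(n)/; s/c=viewer.get_calibration(n)/c=cal(n)/' h.py
cat > fit.py <<'E'
from h import *
from scipy.optimize import minimize
def fit_spat(im,c0,a0,zz=.009,seed=(192,258)):
    h=cv2.cvtColor(im,cv2.COLOR_BGR2HSV)
    m=cv2.inRange(h,(5,90,120),(22,255,255));n,l,st,ce=cv2.connectedComponentsWithStats(m)
    i=[i for i in range(1,n) if abs(ce[i][0]-seed[0])<25 and abs(ce[i][1]-seed[1])<25 and st[i][4]>100][0]
    yy,xx=np.mgrid[st[i][1]-6:st[i][1]+st[i][3]+6,st[i][0]-6:st[i][0]+st[i][2]+6]
    G=np.array([bp("top",(x,y),zz)[:2] for x,y in zip(xx.ravel(),yy.ravel())]);M=(l==i)[yy,xx].ravel()
    s=.0006
    sg=lambda a:1/(1+np.exp(-np.clip(a/s,-50,50)))
    def box(p,x0,x1,w):return sg(p[:,0]-x0)*sg(x1-p[:,0])*sg(w/2-abs(p[:,1]))
    def f(q):
        c,sn=np.cos(q[2]),np.sin(q[2]);d=G-q[:2];p=np.c_[d@[c,sn],d@[-sn,c]]
        o=np.maximum.reduce([box(p,-.088,.022,.02),box(p,.022,.043,.036),box(p,.043,.088,.054)])
        return ((o-M)**2).sum()
    r=min((minimize(f,[*c0,a0+a],method="Nelder-Mead",options=dict(xatol=1e-5,fatol=1e-3,initial_simplex=[[*c0,a0+a],[c0[0]+.01,c0[1],a0+a],[c0[0],c0[1]+.01,a0+a],[*c0,a0+a+.1]])) for a in(-.05,0,.05)),key=lambda r:r.fun)
    return r.x,r.fun,M.sum()
E
python3 - <<'E'
from fit import *
im=cv2.imread("pics/top0.png")
b=bp("top",(189.5,228),.006)[:2];e=bp("top",(197,290),.012)[:2];d=b-e
print(np.linalg.norm(d))
x,f,n=fit_spat(im,(b+e)/2,np.arctan2(d[1],d[0]));print("spatula",x,f,n)
print("grip",x[:2]-.010*np.array([np.cos(x[2]),np.sin(x[2])]))
A=bp("top",(310.4,205.4),.065);B=bp("top",(436.6,228.4),.065);C=bp("top",(428.4,275.4),.065)
print(A,B,C,np.linalg.norm(A-B),np.linalg.norm(B-C));
u=(A-B)/np.linalg.norm(A-B);v=(B-C)/np.linalg.norm(B-C);print("yaw",np.arctan2(-u[0],u[1]),np.arctan2(v[1],v[0]))
print("ctr",(A+C)/2)
for z in(.074,.108):print(bp("top",(290+613/5,195+263/5),z))
E
```

```text
0.16843338527170104
spatula [0.52430984 0.38133006 0.15081863] 30.441327343520086 759
grip [0.51442336 0.37982758]
[0.65163977 0.06300812 0.065     ] [ 0.58649898 -0.2588626   0.065     ] [ 0.46664595 -0.23348998  0.065     ] 0.3283962309354065 0.12250925587298242
yaw -0.1996847386029769 -0.20861775098631413
ctr [ 0.55914286 -0.08524093  0.065     ]
[ 0.53711299 -0.19442262  0.074     ]
[ 0.53341449 -0.18848645  0.108     ]
```

```bash
cat > dr.py <<'E'
from h import *
C=np.array([.558,-.085]);YAW=-.20
def dw(x,y,z):
    c,s=np.cos(YAW),np.sin(YAW);return np.array([C[0]+c*x-s*y,C[1]+s*x+c*y,z])
def wd(p):
    c,s=np.cos(YAW),np.sin(YAW);d=np.array(p[:2])-C;return np.array([c*d[0]+s*d[1],-s*d[0]+c*d[1]])
E
python3 - <<'E'
from dr import *
for n in("top","side"):
    im=cv2.imread(f"pics/{n}0.png");k=4
    im=cv2.resize(im,None,fx=k,fy=k,interpolation=cv2.INTER_CUBIC)
    def pl(pts,col):
        q=np.array([(pj(n,p)+.5)*k for p in pts]).round().astype(int);cv2.polylines(im,[q],True,col,1)
    pl([dw(x*.0635,y*.165,.065) for x,y in((1,1),(1,-1),(-1,-1),(-1,1))],(0,0,255))
    pl([dw(x*.0575,.054+y*.105,.028) for x,y in((1,1),(1,-1),(-1,-1),(-1,1))],(0,255,0))
    th=1.6;r=lambda d,y:dw(-.0655+d*np.cos(th),.054+y,.066+d*np.sin(th))
    pl([r(0,.111),r(.131,.111),r(.131,.035),r(.145,.035),r(.145,-.035),r(.131,-.035),r(.131,-.111),r(0,-.111)],(255,0,0))
    pl([dw(.031*np.cos(a),-.111+.031*np.sin(a),.073) for a in np.arange(0,6.28,.2)],(255,0,255))
    for i in range(7):
        a=np.deg2rad(63-21*i);pl([dw(.036*np.cos(a),-.111+.036*np.sin(a),.065),dw(.042*np.cos(a),-.111+.042*np.sin(a),.065)],(0,160,255))
    x0,y0,x1,y1=(285,190,450,300) if n=="top" else (250,180,380,330)
    cv2.imwrite(f"pics/ov_{n}.png",im[y0*k:y1*k,x0*k:x1*k])
for uv in((298.4,253),(392.6,271)):
    p=bp("top",uv,.197);print("cover edge",p,wd(p))
E
```

```text
cover edge [0.51535873 0.08953352 0.197     ] [-0.07646574  0.16258295]
cover edge [ 0.47063482 -0.12550974  0.197     ] [-0.07757565 -0.05705903]
```

View pics/ov_top.png

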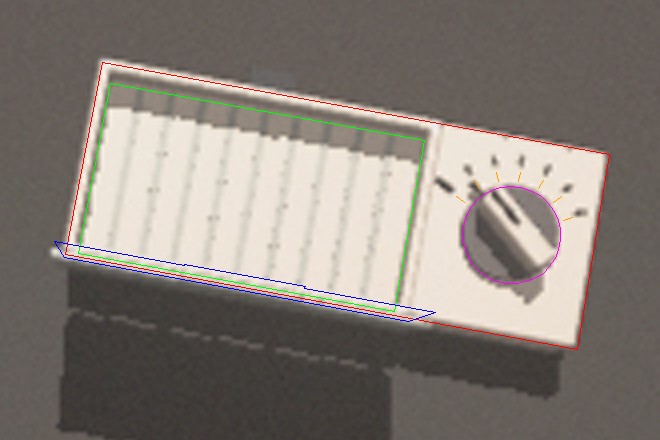

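View pics/ov_side.png

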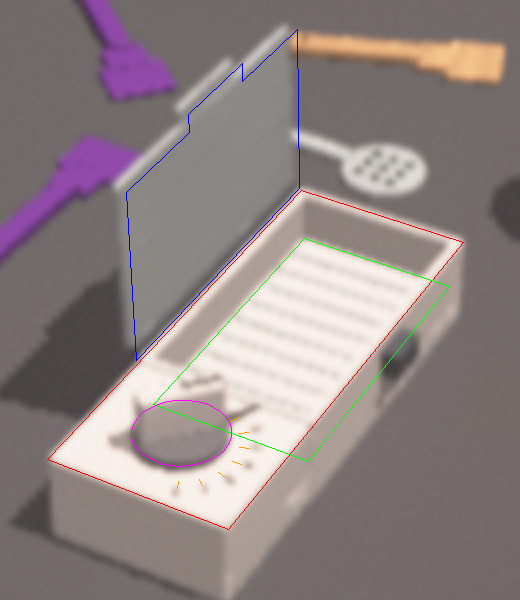

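```bash
cat > go.py <<'E'
import sys,numpy as np
from workcell import sensors
def pose():
    s=sensors.get_state();w,x,y,z=s["tcp_rot"]
    tx=np.array([1-2*(y*y+z*z),2*(x*y+w*z),2*(x*z-w*y)])
    ty=np.array([2*(x*y-w*z),1-2*(x*x+z*z),2*(y*z+w*x)])
    return s,np.c_[tx,ty,np.cross(tx,ty)]
def to(p,yaw=None):
    s,R=pose();d=R.T@(np.array(p)-s["ee_pos"])*100
    psi=np.arctan2(R[1,0],R[0,0])
    t=0 if yaw is None else (psi-yaw+np.pi)%(2*np.pi)-np.pi
    print("shift cm",d.round(2),"turn",round(t,3),"| now",s["ee_pos"].round(4),"yaw",round(psi,3),"q",s["qpos"].round(2),"F",s["contact_force"].round(1),"gap",round(s["finger_gap"],4),"t",round(s["clock"],2))
E
python3 -c "
from go import *
to([.5144,.3798,.10],.151)"
```

```text
shift cm [ 60.86 -77.01  10.6 ] turn 0.174 | now [ 0.1834 -0.5445  0.2047] yaw 0.325 q [-1.37  0.28  1.51 -0.    1.36 -0.12] F [ 0.4 -0.2  0.1] gap 0.094 t 0.1
```

```bash
python3 -m handwheel '[4,-5,0,0.02,0.2, 8,-10,0,0.04,0.2, 12,-15,0,0.06,0.2, 16,-20,0,0.08,0.2, 20,-25,0,0.1,0.2, 24,-30,0,0.12,0.2, 28,-35,0,0.14,0.2, 32,-40,0,0.17,0.2]'
python3 -c "
from go import *
to([.5144,.3798,.10],.151)"
```

```text
clock: 1.1
ee_pos: [0.3551, -0.0734, 0.2055]
tcp_rot: [0.0, 0.997, 0.077, 0.0]
contact_force: [0.7, -0.7, 0.1]
finger_gap: 0.0752
shift cm [ 22.66 -42.36  10.54] turn 0.002 | now [ 0.3551 -0.0734  0.2055] yaw 0.153 q [-0.4  -0.05  1.89 -0.    1.3   1.02] F [ 0.7 -0.7  0.1] gap 0.0752 t 1.1
```

```bash
python3 -m handwheel '[3,-5.5,0,0,0.35, 6,-11,0,0,0.35, 9,-17,0,0,0.35, 12,-22.5,0,0,0.35, 15,-28,1,0,0.35, 18,-34,3,0,0.35, 22,-41.5,5,0,0.35, 22,-41.5,7,0,0.35]'
python3 - <<'E'
from go import *
to([.5144,.3798,.10],.151)
E
```

```text
clock: 2.1
ee_pos: [0.5095, 0.372, 0.135]
tcp_rot: [-0.001, 0.997, 0.078, 0.001]
contact_force: [0.6, -1.0, 0.4]
finger_gap: 0.061
shift cm [ 0.6  -0.69  3.5 ] turn 0.006 | now [0.5095 0.372  0.135 ] yaw 0.157 q [0.52 0.4  1.49 0.   1.24 1.93] F [ 0.6 -1.   0.4] gap 0.061 t 2.1
```

```bash
python3 -m handwheel '[0.2,-0.2,1,0,0.35, 0.2,-0.2,2,0,0.35, 0.2,-0.2,4,0,0.35, 0.2,-0.2,6,0,0.35, 0.2,-0.2,7,0,0.35, 0.2,-0.2,7.5,0,0.35, 0.2,-0.2,7.5,0,0.35, 0.2,-0.2,7.5,0,0.35]'
python3 - <<'E'
from go import *
from h import *
to([.5144,.3798,.003],.151)
im=snap("top","t1");zoom(im,150,200,270,310,"t1c");im=snap("side","s1");zoom(im,290,150,410,250,"s1c")
E
```

```text
clock: 3.1
ee_pos: [0.5105, 0.3711, 0.0612]
tcp_rot: [-0.0, 0.997, 0.077, 0.001]
contact_force: [0.1, -0.7, -0.5]
finger_gap: 0.0612
shift cm [ 0.51 -0.8   5.82] turn 0.004 | now [0.5105 0.3711 0.0612] yaw 0.155 q [ 0.52  0.46  1.59 -0.    1.09  1.93] F [ 0.1 -0.7 -0.5] gap 0.0612 t 3.1
```

View pics/t1c.png

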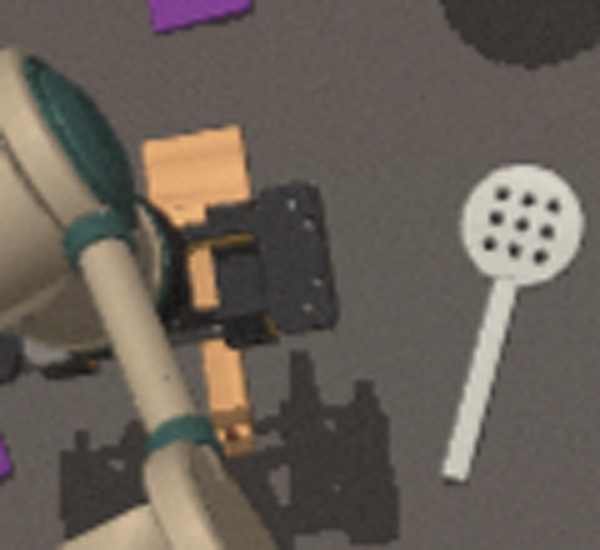

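View pics/s1c.png

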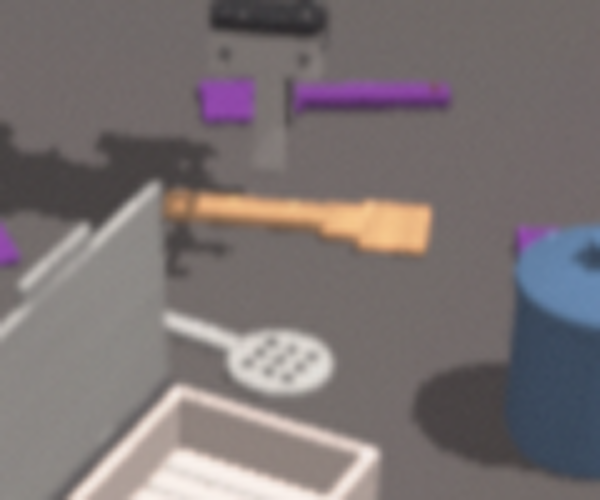

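```bash
python3 -m handwheel '[0.5,-0.8,0,0,0.35, 0.5,-0.8,1,0,0.35, 0.5,-0.8,2,0,0.35, 0.5,-0.8,3,0,0.35, 0.5,-0.8,4,0,0.35, 0.5,-0.8,5,0,0.35, 0.5,-0.8,5,0,0.35, 0.5,-0.8,5,0,0.35]'
python3 - <<'E'
from go import *
to([.5144,.3798,.003],.151)
E
```

```text
clock: 4.2
ee_pos: [0.5139, 0.3797, 0.0106]
tcp_rot: [-0.0, 0.997, 0.077, 0.0]
contact_force: [0.3, -1.0, 0.6]
finger_gap: 0.061
shift cm [0.05 0.   0.76] turn 0.004 | now [0.5139 0.3797 0.0106] yaw 0.155 q [ 0.53  0.52  1.62 -0.    0.99  1.94] F [ 0.3 -1.   0.6] gap 0.061 t 4.2
```

```bash
python3 -m handwheel '[0,0,0.4,0,0.35, 0,0,0.75,0,0.35, 0,0,0.75,0,0.6, 0,0,0.75,0,1, 0,0,0.75,0,1, 0,0,0.75,0,1, 0,0,0.75,0,1, 0,0,0.75,0,1]'
python3 - <<'E'
from go import *
to([.5144,.3798,.003],.151)
E
```

```text
clock: 5.2
ee_pos: [0.5138, 0.3797, 0.003]
tcp_rot: [-0.0, 0.997, 0.077, 0.0]
contact_force: [-0.3, 0.7, 0.7]
finger_gap: 0.0196
shift cm [0.06 0.   0.  ] turn 0.004 | now [0.5138 0.3797 0.003 ] yaw 0.155 q [ 0.53  0.53  1.63 -0.    0.98  1.94] F [-0.3  0.7  0.7] gap 0.0196 t 5.2
```

```bash
python3 - <<'E'
from go import *
from dr import *
print(bp("top",(252,160),.14))
print(dw(.022,.044,0))
to([*dw(.022,.044,0)[:2],.115],1.375)
E
python3 -m handwheel '[0,0,3,0,1, 0,0,-3,0,1, 0,0,-6,-0.1,1, 0,0,-9,-0.25,1, 0,2,-11,-0.42,1, 0,5,-11,-0.6,1, 0,8,-11,-0.78,1, 0,11,-11,-0.95,1]' --help 2>/dev/null | head -0; echo
```

```text
[0.75288508 0.20372329 0.14      ]
[ 0.58830292 -0.0462478   0.        ]
shift cm [  0.8   43.23 -11.2 ] turn -1.22 | now [0.5138 0.3797 0.003 ] yaw 0.155 q [ 0.53  0.53  1.63 -0.    0.98  1.94] F [-0.3  0.7  0.7] gap 0.0196 t 5.2
```

I meant not to run that last command, and its first row went downwards. I'll check whether it ran.

```bash
python3 - <<'E'
from go import *
from dr import *
to([*dw(.022,.044,0)[:2],.115],1.375)
E
```

```text
shift cm [  0.8   43.23 -11.2 ] turn -1.22 | now [0.5138 0.3797 0.003 ] yaw 0.155 q [ 0.53  0.53  1.63 -0.    0.98  1.94] F [-0.3  0.7  0.7] gap 0.0196 t 5.2
```

It was refused, and the clock and pose haven't changed. Now the real lift.

```bash
python3 -m handwheel '[0,0,-2,0,1, 0,0,-5,0,1, 0,0,-8,-0.15,1, 0,1,-11,-0.3,1, 0,4,-11,-0.48,1, 0,8,-11,-0.66,1, 0,12,-11,-0.84,1, 0,16,-11,-1.02,1]'
python3 - <<'E'
from go import *
from dr import *
to([*dw(.022,.044,0)[:2],.115],1.375)
E
```

```text
clock: 6.2
ee_pos: [0.5383, 0.2203, 0.1129]
tcp_rot: [0.0, 0.831, 0.557, -0.0]
contact_force: [0.5, -0.0, -0.1]
finger_gap: 0.0198
shift cm [-22.76  14.75  -0.2 ] turn -0.194 | now [0.5383 0.2203 0.1129] yaw 1.181 q [ 0.27  0.35  1.63 -0.    1.16  0.66] F [ 0.5 -0.  -0.1] gap 0.0198 t 6.2
```

```bash
python3 -m handwheel '[-4.5,3,0,-0.1,1, -9,6,0,-0.19,1, -13.5,9,0,-0.19,1, -18,12,0,-0.19,1, -22,14.5,0,-0.19,1, -22,14.5,0,-0.19,1, -22,14.5,0,-0.19,1, -22,14.5,0,-0.19,1]'
python3 - <<'E'
from go import *
from dr import *
to([*dw(.022,.044,0)[:2],.115],1.375)
im=snap("top","t2");zoom(im,260,170,440,300,"t2c",4);im=snap("side","s2");zoom(im,230,150,390,290,"s2c",4)
E
```

```text
clock: 7.2
ee_pos: [0.5869, -0.036, 0.113]
tcp_rot: [-0.0, 0.776, 0.631, 0.0]
contact_force: [-0.2, -0.1, -0.4]
finger_gap: 0.0003
shift cm [-0.97  0.35 -0.2 ] turn -0.009 | now [ 0.5869 -0.036   0.113 ] yaw 1.366 q [-0.18  0.36  1.62  0.    1.16  0.02] F [-0.2 -0.1 -0.4] gap 0.0003 t 7.2
```

View pics/t2c.png

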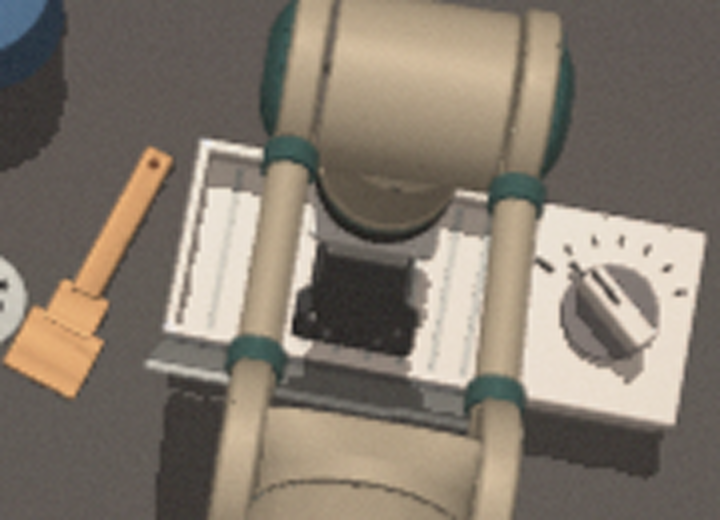

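View pics/s2c.png

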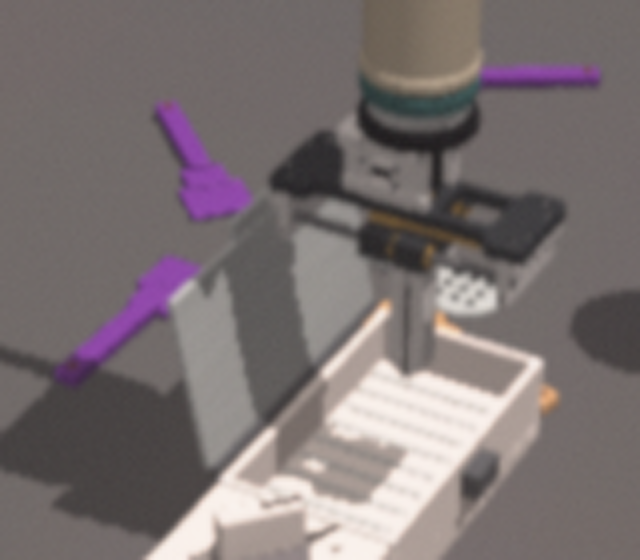

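```bash
python3 - <<'E'
import cv2
im=cv2.imread("pics/t2.png");im0=cv2.imread("pics/top0.png")
a=[cv2.resize(i[190:310,150:320],None,fx=4,fy=4,interpolation=cv2.INTER_CUBIC)[:300] for i in(im0,im)]
import numpy as np
cv2.imwrite("pics/t2d.png",cv2.resize(im[185:305,220:320],None,fx=5,fy=5,interpolation=cv2.INTER_CUBIC))
E

```

```text
(no output)
```

View pics/t2d.png

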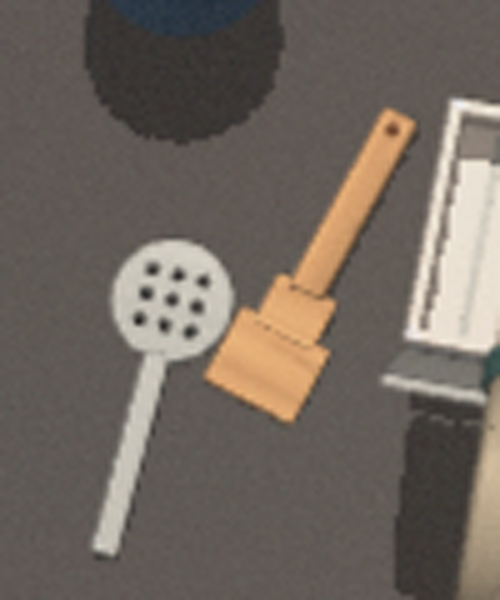

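View pics/s2.png

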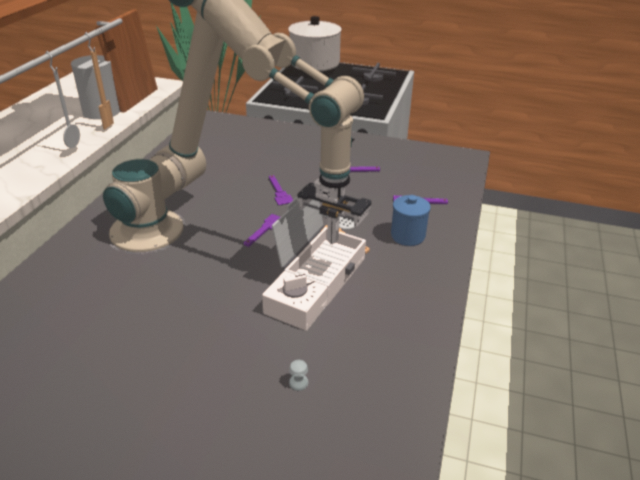

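The top view shows the gripper empty. The spatula is on the counter between the spoon and the dryer, with its handle end at about (300,208) and its blade end at about (271,264). The handle probably clipped the end of the open cover. The spoon bowl is still at (254,245), so it hasn't moved. The step shadows on the neck and blade say the spatula is right side up. I'll fit its pose and regrasp.

```bash
python3 - <<'E'
from fit import *
from dr import *
from go import to
im=cv2.imread("pics/t2.png")
b=bp("top",(270.6,264.4),.006)[:2];e=bp("top",(299.6,208),.012)[:2];d=b-e
print(np.linalg.norm(d))
x,f,n=fit_spat(im,(b+e)/2,np.arctan2(d[1],d[0]),seed=(280,240));print("spatula",x,f,n)
u=np.array([np.cos(x[2]),np.sin(x[2])])
for k in(-.010,-.03):print("grip",k,x[:2]+k*u, "dryer frame",wd(x[:2]+k*u))
print("spoon bowl",bp("top",(254.4,244.8),.004), "dryer end corners",dw(.0635,.165,0),dw(-.0635,.165,0))
print("cans",bp("top",(252,160),.15))
E
```

```text
0.16950487819782928
spatula [0.58107217 0.13456497 2.6439365 ] 25.992851368387555 766
grip -0.01 [0.58985921 0.12979129] dryer frame [-0.0114483   0.21683922]
grip -0.03 [0.60743329 0.12024395] dryer frame [0.00767224 0.21097361]
spoon bowl [0.55891747 0.21560806 0.004     ] dryer end corners [0.65301467 0.06409548 0.        ] [0.52854621 0.08932649 0.        ]
cans [0.7500274  0.20240003 0.15      ]
```

```bash
python3 - <<'E'
from go import to
to([.6074,.1202,.135],2.644)
E
```

```text
shift cm [15.71 -1.18 -2.19] turn -1.277 | now [ 0.587  -0.0361  0.113 ] yaw 1.367 q [-0.18  0.36  1.62  0.    1.16  0.02] F [-0.4 -0.3  0.7] gap 0.0005 t 7.3
```

```bash
python3 -m handwheel '[0,0,-2.2,0,0.6, 3,-0.3,-2.2,-0.18,0.6, 7,-0.6,-2.2,-0.36,0.6, 11,-0.9,-2.2,-0.54,0.6, 15.7,-1.2,-2.2,-0.72,0.6, 15.7,-1.2,-2.2,-0.9,0.6, 15.7,-1.2,-2.2,-1.08,0.6, 15.7,-1.2,-2.2,-1.27,0.6]'
python3 - <<'E'
from go import to
to([.6074,.1202,.05],2.644)
E
```

```text
clock: 8.3
ee_pos: [0.6072, 0.1202, 0.1349]
tcp_rot: [-0.0, 0.248, 0.969, -0.0]
contact_force: [0.8, -0.5, -0.2]
finger_gap: 0.0379
shift cm [-0.02  0.01  8.49] turn -0.003 | now [0.6072 0.1202 0.1349] yaw 2.641 q [ 0.08  0.39  1.52 -0.    1.24 -0.99] F [ 0.8 -0.5 -0.2] gap 0.0379 t 8.3
```

```bash
python3 -m handwheel '[0,0,2,0,0.6, 0,0,4,0,0.6, 0,0,6,0,0.6, 0,0,8,0,0.6, 0,0,9.5,0,0.6, 0,0,10.5,0,0.6, 0,0,10.5,0,0.6, 0,0,10.5,0,0.6]'
python3 - <<'E'
from go import to
from h import *
to([.6074,.1202,.003],2.644)
im=snap("top","t3");zoom(im,230,180,350,290,"t3c");im=snap("side","s3");zoom(im,270,150,400,270,"s3c")
E
```

```text
clock: 9.3
ee_pos: [0.6082, 0.1189, 0.0305]
tcp_rot: [0.001, 0.252, 0.968, 0.0]
contact_force: [0.6, 0.3, -0.5]
finger_gap: 0.0375
shift cm [0.14 0.08 2.75] turn -0.012 | now [0.6082 0.1189 0.0305] yaw 2.632 q [ 0.08  0.48  1.65 -0.    1.01 -0.98] F [ 0.6  0.3 -0.5] gap 0.0375 t 9.3
```

View pics/t3c.png

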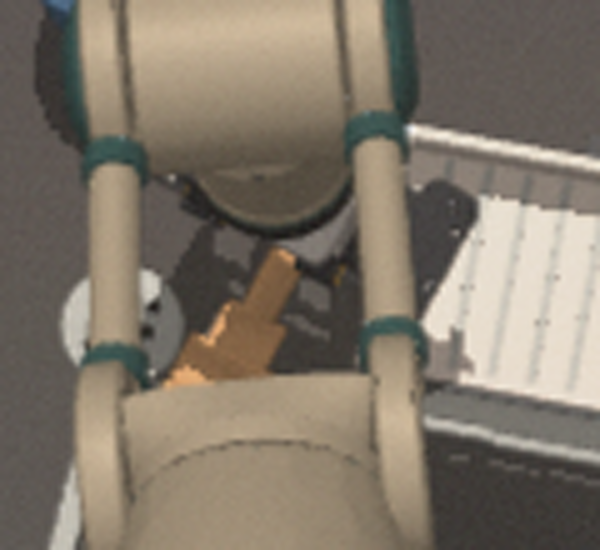

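View pics/s3c.png

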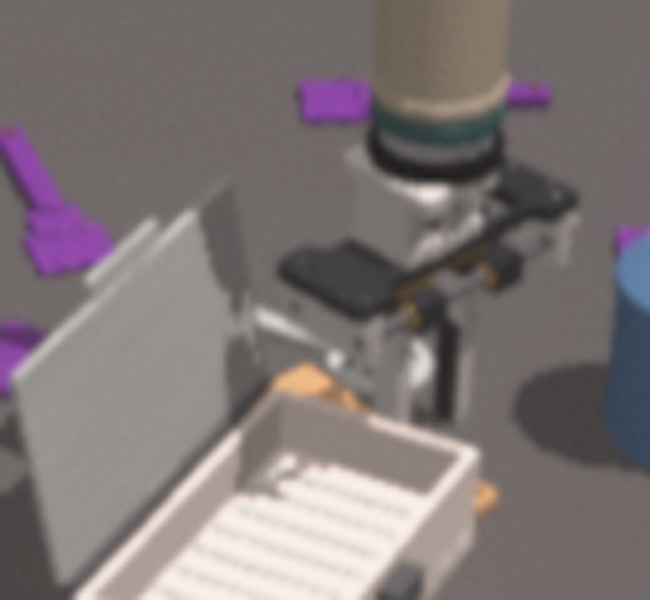

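```bash
python3 -m handwheel '[0.1,0.1,1,-0.01,0.6, 0.1,0.1,2,-0.01,0.6, 0.1,0.1,2.7,-0.01,0.6, 0.1,0.1,2.7,-0.01,0.6, 0.1,0.1,2.7,-0.01,1, 0.1,0.1,2.7,-0.01,1, 0.1,0.1,2.7,-0.01,1, 0.1,0.1,2.7,-0.01,1]'
python3 - <<'E'
from go import to
from dr import *
print(dw(.03,.215,0),dw(.026,.024,0))
to([.6074,.1202,.003],2.644)
to([*dw(.03,.20,0)[:2],.085],1.371)
E
```

```text
clock: 10.4
ee_pos: [0.6076, 0.1201, 0.0033]
tcp_rot: [0.0, 0.247, 0.969, 0.0]
contact_force: [0.3, -0.2, 0.8]
finger_gap: 0.0196
[0.6301159  0.11975423 0.        ] [ 0.58824979 -0.0666438   0.        ]
shift cm [ 0.02 -0.    0.03] turn -0.002 | now [0.6076 0.1201 0.0033] yaw 2.642 q [ 0.08  0.51  1.68 -0.    0.95 -0.99] F [ 0.3 -0.2  0.8] gap 0.0196 t 10.4
shift cm [-2.45 -0.38 -8.17] turn 1.271 | now [0.6076 0.1201 0.0033] yaw 2.642 q [ 0.08  0.51  1.68 -0.    0.95 -0.99] F [ 0.3 -0.2  0.8] gap 0.0196 t 10.4
```

```bash
python3 -m handwheel '[0,0,-2.5,0,1, 0,0,-5,0,1, 0,0,-7.5,0,1, -1.5,-0.3,-8.2,0.05,1, -2.5,-0.4,-8.2,0.15,1, -2.5,-0.4,-8.2,0.3,1, -2.5,-0.4,-8.2,0.45,1, -2.5,-0.4,-8.2,0.6,1]'
python3 - <<'E'
from go import to
from dr import *
to([*dw(.03,.20,0)[:2],.085],1.371)
E
```

```text
clock: 11.4
ee_pos: [0.6276, 0.1037, 0.0837]
tcp_rot: [-0.0, 0.525, 0.851, -0.001]
contact_force: [-0.3, 0.9, -0.3]
finger_gap: 0.0195
shift cm [ 0.14  0.02 -0.13] turn 0.664 | now [0.6276 0.1037 0.0837] yaw 2.035 q [ 0.05  0.45  1.55 -0.    1.14 -0.41] F [-0.3  0.9 -0.3] gap 0.0195 t 11.4
```

```bash
python3 -m handwheel '[0,0,-0.1,0.15,1, 0,0,-0.1,0.3,1, 0,0,-0.1,0.45,1, 0,0,-0.1,0.6,1, 0,0,-0.1,0.66,1, 0,0,-0.1,0.66,1, 0,0,-0.1,0.66,1, 0,0,-0.1,0.66,1]'
python3 - <<'E'
from go import to
from h import *
from dr import *
to([*dw(.03,.12,0)[:2],.085],1.371)
to([*dw(.025,.024,0)[:2],.085],1.371)
im=snap("top","t4");zoom(im,220,150,440,300,"t4c",3);im=snap("side","s4");zoom(im,270,150,400,270,"s4c")
E
```

```text
clock: 12.4
ee_pos: [0.6273, 0.1045, 0.0857]
tcp_rot: [-0.0, 0.771, 0.637, -0.0]
contact_force: [0.7, 1.0, -0.3]
finger_gap: 0.0196
shift cm [-7.94 -0.12  0.07] turn 0.011 | now [0.6273 0.1045 0.0857] yaw 1.382 q [ 0.06  0.45  1.55 -0.    1.15  0.24] F [ 0.7  1.  -0.3] gap 0.0196 t 12.4
shift cm [-17.54  -0.73   0.07] turn 0.011 | now [0.6273 0.1045 0.0857] yaw 1.382 q [ 0.06  0.45  1.55 -0.    1.15  0.24] F [ 0.7  1.  -0.3] gap 0.0196 t 12.4
```

View pics/t4c.png

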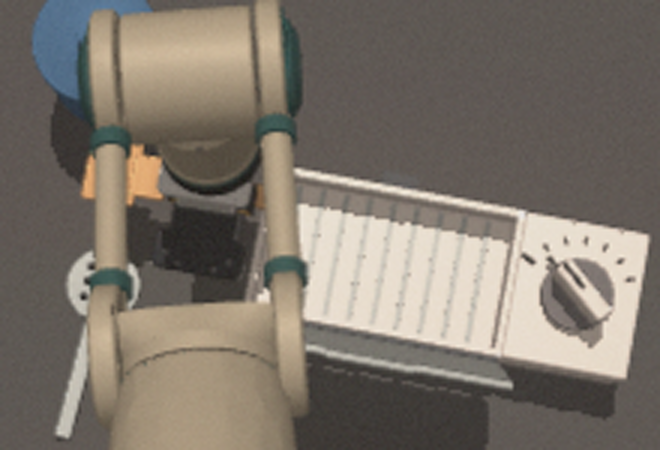

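View pics/s4c.png

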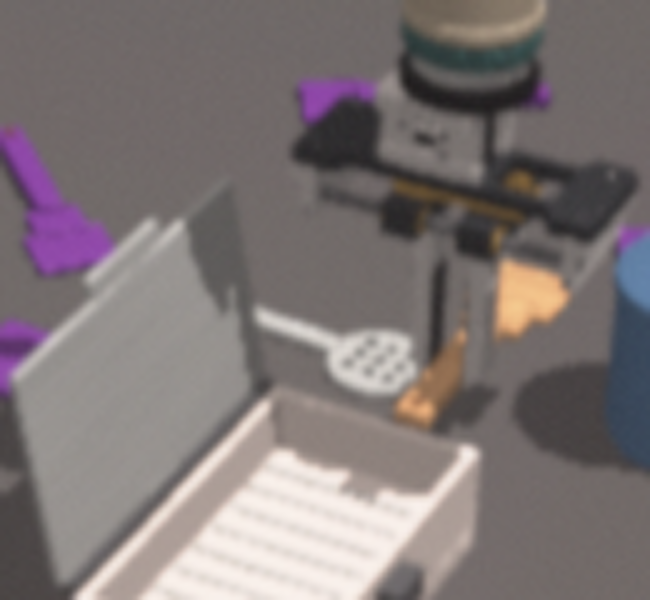

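```bash
python3 -m handwheel '[-2,0,0,0.01,1, -4.5,-0.1,0,0.01,1, -7,-0.2,0,0.01,1, -9.5,-0.3,0,0.01,1, -12,-0.5,0,0.01,1, -14.5,-0.6,0,0.01,1, -17,-0.7,0,0.01,1, -17.5,-0.7,0,0.01,1]'
python3 - <<'E'
from go import to
from h import *
from dr import *
to([*dw(.025,.024,0)[:2],.05],1.371)
im=snap("top","t5");zoom(im,260,150,440,300,"t5c",4);im=snap("side","s5");zoom(im,240,150,400,310,"s5c",4)
E
```

```text
clock: 13.5
ee_pos: [0.5869, -0.0681, 0.0861]
tcp_rot: [0.0, 0.775, 0.633, -0.0]
contact_force: [0.7, -0.4, -0.3]
finger_gap: 0.0196
shift cm [0.17 0.01 3.61] turn -0.001 | now [ 0.5869 -0.0681  0.0861] yaw 1.37 q [-0.23  0.39  1.65 -0.    1.1  -0.03] F [ 0.7 -0.4 -0.3] gap 0.0196 t 13.5
```

View pics/t5c.png

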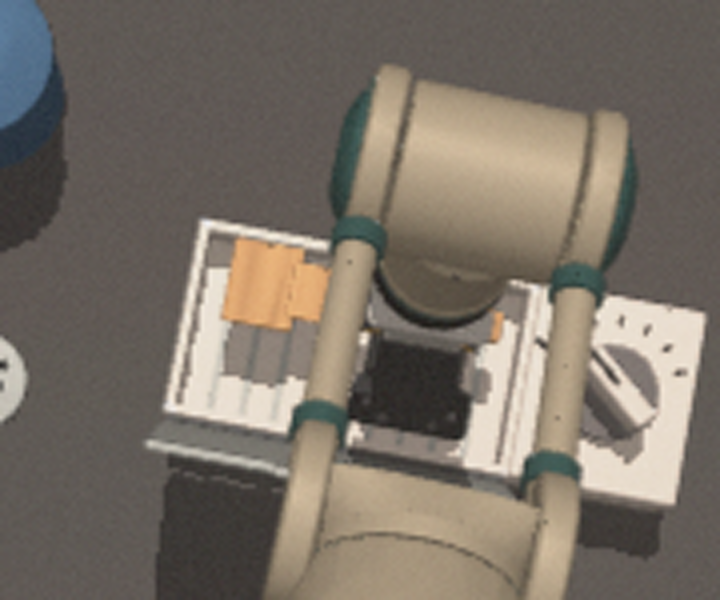

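View pics/s5c.png

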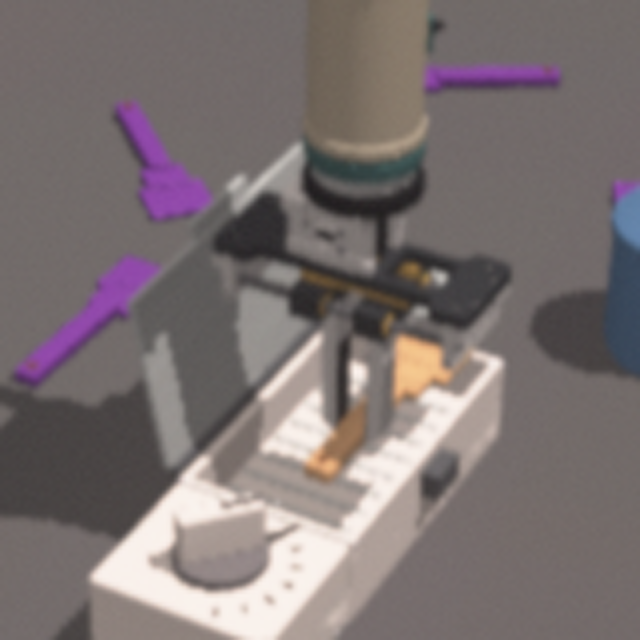

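```bash
python3 - <<'E'
from dr import *
for uv in((238,237),(303,248),(222,320),(290,330)):
    for z in (.087,.091): print(uv,z,wd(bp("top",(260+uv[0]/4-.5,150+uv[1]/4-.5),z)).round(4))
E
```

```text
(238, 237) 0.087 [0.0538 0.1394]
(238, 237) 0.091 [0.053  0.1392]
(303, 248) 0.087 [0.0543 0.0976]
(303, 248) 0.091 [0.0536 0.0976]
(222, 320) 0.087 [-0.0002  0.1395]
(222, 320) 0.091 [-0.0008  0.1394]
(290, 330) 0.087 [0.0013 0.0962]
(290, 330) 0.091 [0.0008 0.0962]
```

```bash
python3 -m handwheel '[0,-0.3,0.2,0,1, 0,-0.3,1,0,1, 0,-0.3,2,0,1, 0,-0.3,3,0,1, 0,-0.3,4,0,1, 0,-0.3,4.6,0,1, 0,-0.3,5,0,1, 0,-0.3,5,0,1]'
python3 - <<'E'
from go import to
from h import *
from dr import *
to([*dw(.022,.024,0)[:2],.031],1.371)
im=snap("top","t6");zoom(im,260,150,440,300,"t6c",4);im=snap("side","s6");zoom(im,240,150,400,310,"s6c",4)
E
```

```text
clock: 14.6
ee_pos: [0.5846, -0.0654, 0.0357]
tcp_rot: [-0.0, 0.774, 0.634, -0.0]
contact_force: [0.2, 0.2, -0.5]
finger_gap: 0.0198
shift cm [-0.05 -0.02  0.47] turn 0.001 | now [ 0.5846 -0.0654  0.0357] yaw 1.372 q [-0.23  0.44  1.72 -0.    0.99 -0.03] F [ 0.2  0.2 -0.5] gap 0.0198 t 14.6
```

View pics/t6c.png

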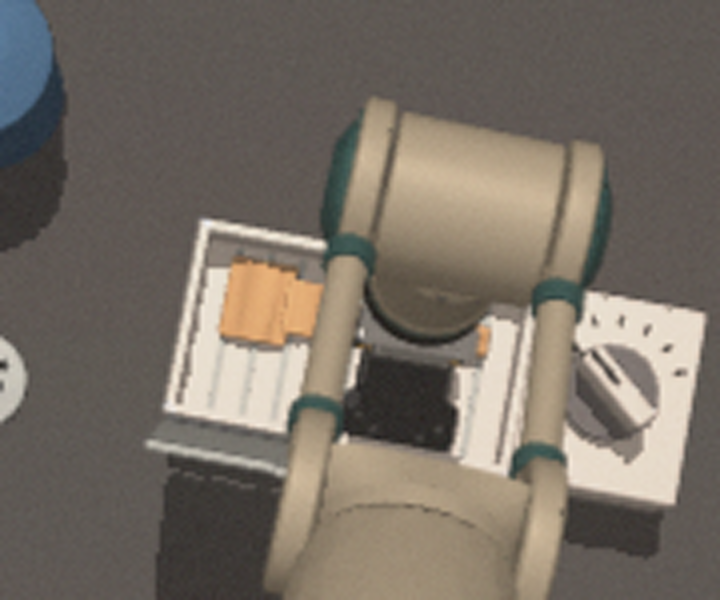

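View pics/s6c.png

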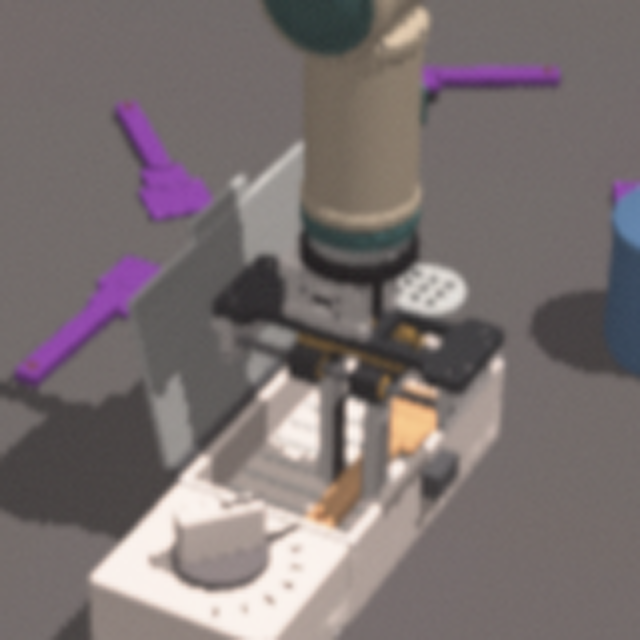

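```bash
python3 -m handwheel '[0,0,0.2,0,1, 0,0,0.45,0,1, 0,0,0.45,0,1, 0,0,0.45,0,0.75, 0,0,0.45,0,0.7, 0,0,0.45,0,0.7, 0,0,0.45,0,0.7, 0,0,0.45,0,0.7]'
python3 -m handwheel '[0,0,0,0,0.7, 0,0,-1,0,0.7, 0,0,-3,0,0.7, 0,0,-6,0,0.7, 0,0,-9,0,0.7, 0,0,-13,0,0.7, 0,0,-16,0,0.7, 0,0,-20,0,0.7]'
python3 - <<'E'
from go import to
from h import *
from dr import *
to([*dw(.022,.024,0)[:2],.25],1.371)
im=snap("top","t7");zoom(im,260,150,440,300,"t7c",4);im=snap("side","s7");zoom(im,240,150,400,310,"s7c",4)
E
```

```text
clock: 15.7
ee_pos: [0.5847, -0.0653, 0.0315]
tcp_rot: [0.0, 0.774, 0.634, -0.0]
contact_force: [-0.2, -0.5, -0.6]
finger_gap: 0.0279
clock: 16.7
ee_pos: [0.5841, -0.0652, 0.2328]
tcp_rot: [-0.0, 0.774, 0.634, -0.0]
contact_force: [0.1, 0.2, 0.9]
finger_gap: 0.0281
shift cm [-0.06  0.03 -1.72] turn 0.001 | now [ 0.5841 -0.0652  0.2328] yaw 1.372 q [-0.23  0.28  1.43 -0.    1.43 -0.03] F [0.1 0.2 0.9] gap 0.0281 t 16.7
```

View pics/t7c.png

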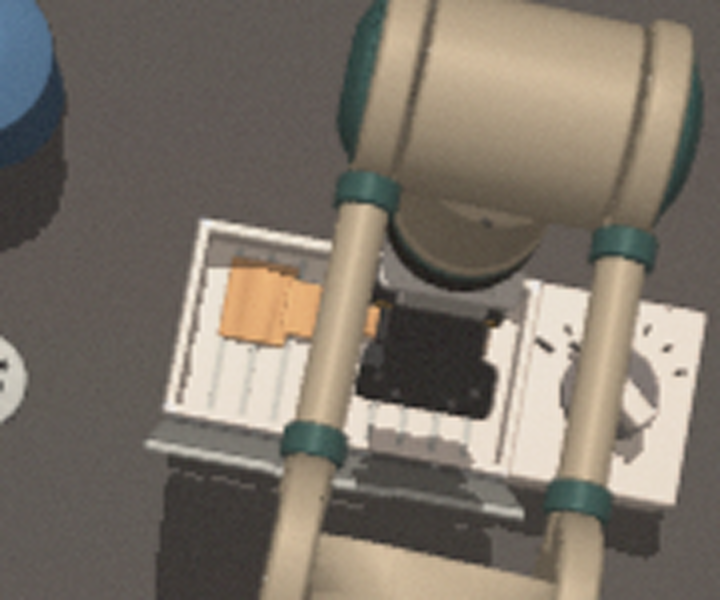

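View pics/s7c.png

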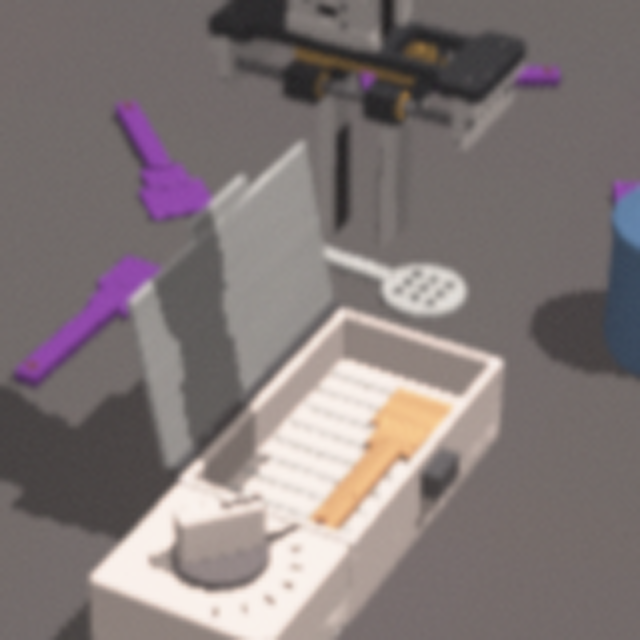

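The spatula lies flat in the well and the fingers are clear of it. Next I go over to the robot's side of the cover with the fingers shut.

```bash
python3 -m handwheel '[0,0,-3,0,1, 1,0,-3.5,0,1, 2,-3,-3.5,0,1, 3,-7,-3.5,0,1, 3,-11,-3.5,0,1, 3,-15,-3.5,0,1, 3,-17,-3.5,0,1, 3,-17,-3.5,0,1]'
python3 - <<'E'
from go import to
from dr import *
to([*dw(-.145,.054,0)[:2],.14],1.371)
E
```

```text
clock: 17.8
ee_pos: [0.4234, -0.002, 0.2663]
tcp_rot: [0.0, 0.774, 0.634, 0.0]
contact_force: [0.0, 0.3, 1.2]
finger_gap: 0.0004
shift cm [-0.06  0.33 12.63] turn 0.002 | now [ 0.4234 -0.002   0.2663] yaw 1.373 q [-0.17  0.01  1.68  0.    1.45  0.03] F [0.  0.3 1.2] gap 0.0004 t 17.8
```

```bash
python3 -m handwheel '[0,0,2,0,1, 0,0,5,0,1, 0,0,8,0,1, 0,0,11,0,1, 0,0,12.6,0,1, 0,0,12.6,0,1, 0,1,12.6,0,1, 0,2,12.6,0,1]'
python3 - <<'E'
from go import to
from h import *
from dr import *
to([*dw(-.084,.054,0)[:2],.14],1.371)
im=snap("side","s8");zoom(im,200,130,400,290,"s8c",4)
E
```

```text
clock: 18.8
ee_pos: [0.4457, -0.0068, 0.1413]
tcp_rot: [0.001, 0.774, 0.634, 0.001]
contact_force: [-0.3, 0.4, -1.2]
finger_gap: 0.0005
shift cm [-0.04  4.16  0.14] turn 0.001 | now [ 0.4457 -0.0068  0.1413] yaw 1.372 q [-0.17  0.13  1.87 -0.    1.14  0.03] F [-0.3  0.4 -1.2] gap 0.0005 t 18.8
```

View pics/s8c.png

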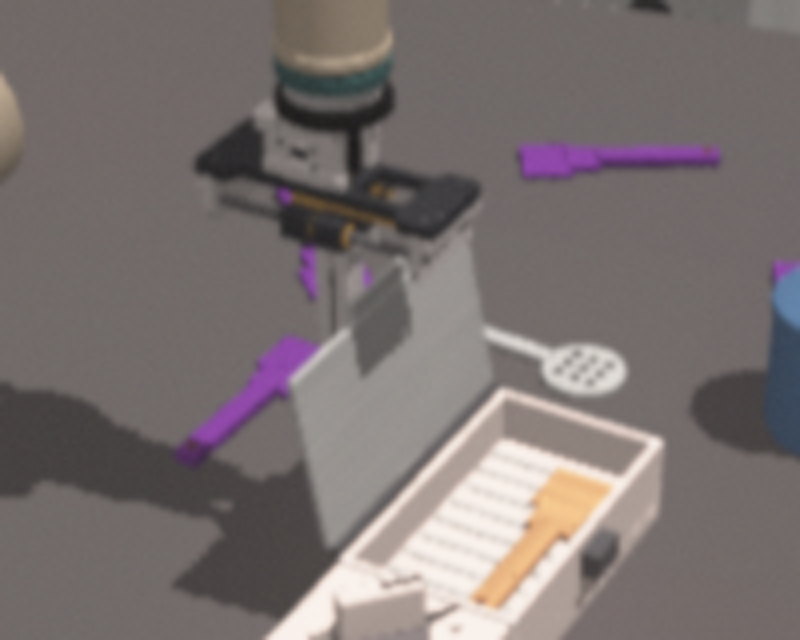

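```bash
python3 -m handwheel '[0,1,0,0,1, 0,2,0,0,1, 0,3.2,0,0,1, 0,4.4,0,0,1, 0,5.6,0,0,1, 0,6.8,0,0,1, 0,8,0,0,1, 0,9,0,0,1]'
python3 - <<'E'
from go import to
from h import *
from dr import *
to([*dw(.006,.054,0)[:2],.1446],1.371)
im=snap("side","s9");zoom(im,200,130,400,290,"s9c",4)
E
```

```text
clock: 19.85
ee_pos: [0.5326, -0.0243, 0.1404]
tcp_rot: [0.0, 0.774, 0.634, 0.0]
contact_force: [-0.5, -0.1, -0.3]
finger_gap: 0.0004
shift cm [-0.06  4.29 -0.42] turn 0.001 | now [ 0.5326 -0.0243  0.1404] yaw 1.372 q [-0.18  0.26  1.7  -0.    1.18  0.02] F [-0.5 -0.1 -0.3] gap 0.0004 t 19.85
```

View pics/s9c.png

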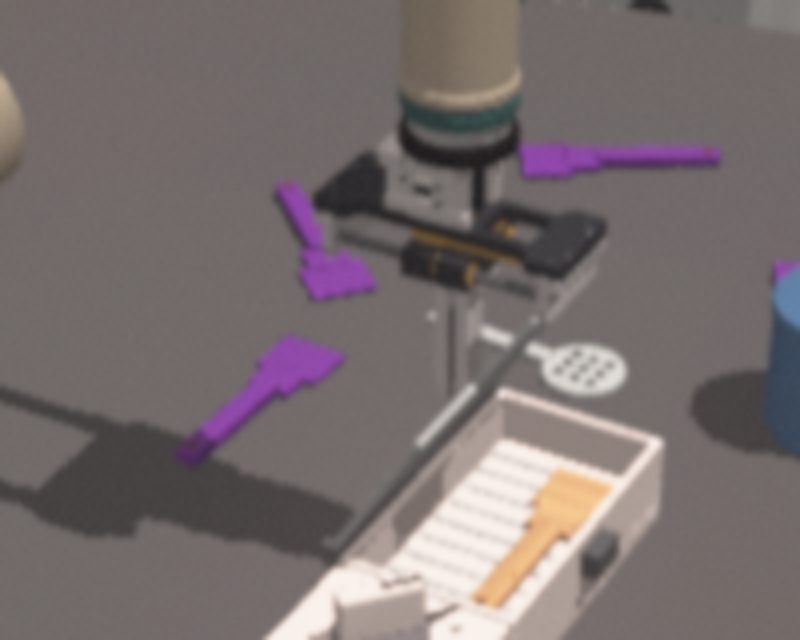

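```bash
python3 -m handwheel '[0,1.5,0,0,1, 0,3,0,0,1, 0,4.3,0,0,1, 0,5.2,0.8,0,1, 0,6,1.7,0,1, 0,6.6,2.6,0,1, 0,7.2,3.6,0,1, 0,7.6,4.4,0,1]'
python3 - <<'E'
from go import to
from h import *
from dr import *
to([*dw(.045,.054,0)[:2],.072],1.371)
im=snap("side","s10");zoom(im,200,130,400,290,"s10c",4)
E
```

```text
clock: 20.9
ee_pos: [0.6062, -0.0391, 0.0955]
tcp_rot: [-0.0, 0.774, 0.634, -0.0]
contact_force: [-0.2, 0.4, 1.4]
finger_gap: 0.0004
shift cm [-0.06  0.69  2.35] turn 0.001 | now [ 0.6062 -0.0391  0.0955] yaw 1.372 q [-0.18  0.4   1.6  -0.    1.14  0.02] F [-0.2  0.4  1.4] gap 0.0004 t 20.9
```

View pics/s10c.png

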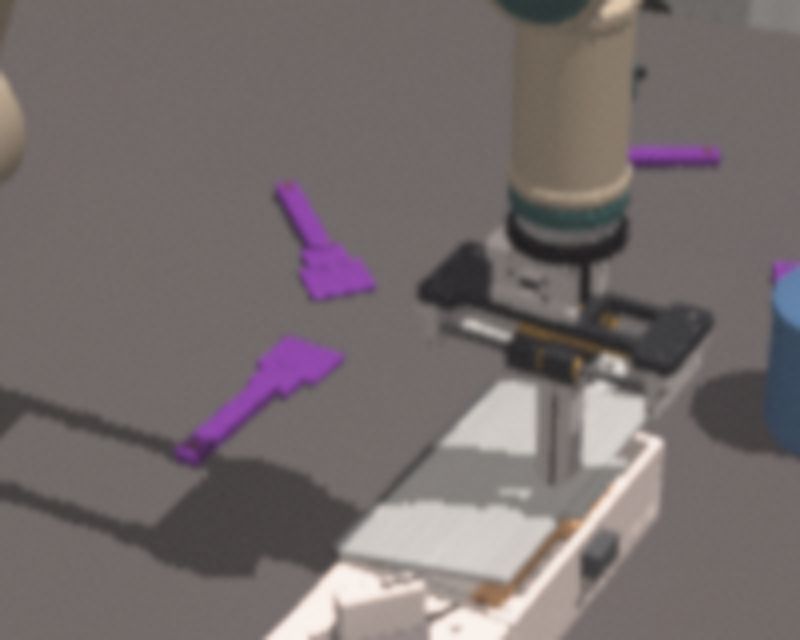

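```bash
python3 -m handwheel '[0,0.4,0.8,0,1, 0,0.6,1.3,0,1, 0,0.7,1.7,0,1, 0,0.7,2.0,0,1, 0,0.7,2.2,0,1, 0,0.7,2.4,0,1, 0,0.7,2.5,0,1, 0,0.7,2.5,0,1]'
python3 - <<'E'
from go import to
from dr import *
to([*dw(.045,.054,0)[:2],.072],1.371)
E
```

```text
clock: 21.95
ee_pos: [0.6135, -0.0405, 0.0713]
tcp_rot: [0.0, 0.774, 0.634, 0.0]
contact_force: [-0.1, 1.0, 1.8]
finger_gap: 0.0005
shift cm [-0.06 -0.05 -0.07] turn 0.001 | now [ 0.6135 -0.0405  0.0713] yaw 1.372 q [-0.18  0.43  1.61 -0.    1.09  0.02] F [-0.1  1.   1.8] gap 0.0005 t 21.95
```

```bash
python3 -m handwheel '[0,0,0.1,0,1, 0,0,0.2,0,1, 0,0,0.2,0,1, 0,0,0.2,0,1, 0,0,0.3,0,1, 0,0,0.3,0,1, 0,0,0.3,0,1, 0,0,0.3,0,1]'
python3 - <<'E'
from go import to
from dr import *
to([*dw(.045,.054,0)[:2],.072],1.371)
E
```

```text
clock: 22.95
ee_pos: [0.6135, -0.0406, 0.0686]
tcp_rot: [0.0, 0.774, 0.634, 0.0]
contact_force: [0.5, -0.2, 2.4]
finger_gap: 0.0003
shift cm [-0.06 -0.06 -0.34] turn 0.001 | now [ 0.6135 -0.0406  0.0686] yaw 1.372 q [-0.18  0.44  1.62 -0.    1.09  0.02] F [ 0.5 -0.2  2.4] gap 0.0003 t 22.95
```

```bash
python3 - <<'E'
from h import *
im=snap("side","s11");zoom(im,240,180,390,310,"s11c",5)
im=snap("top","t11");zoom(im,270,170,440,300,"t11c",4)
E
```

```text
(no output)
```

View pics/s11c.png

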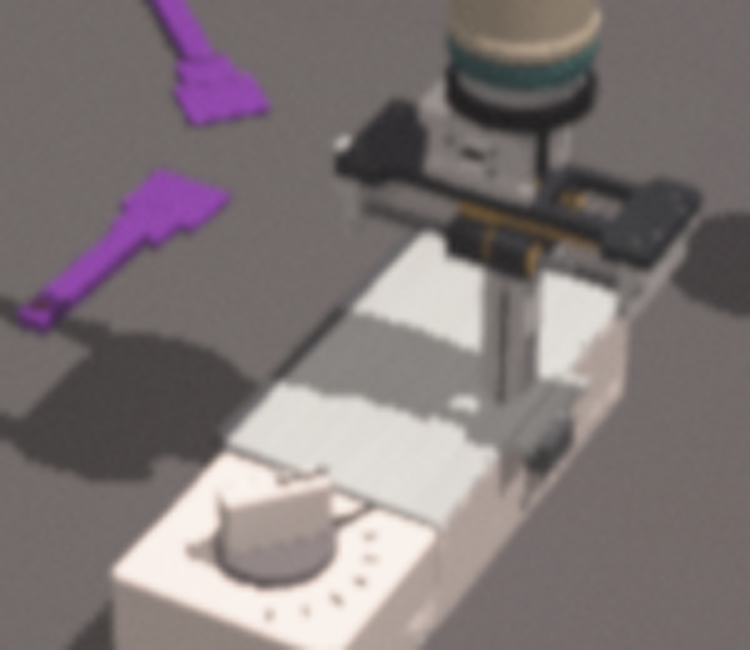

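View pics/t11c.png

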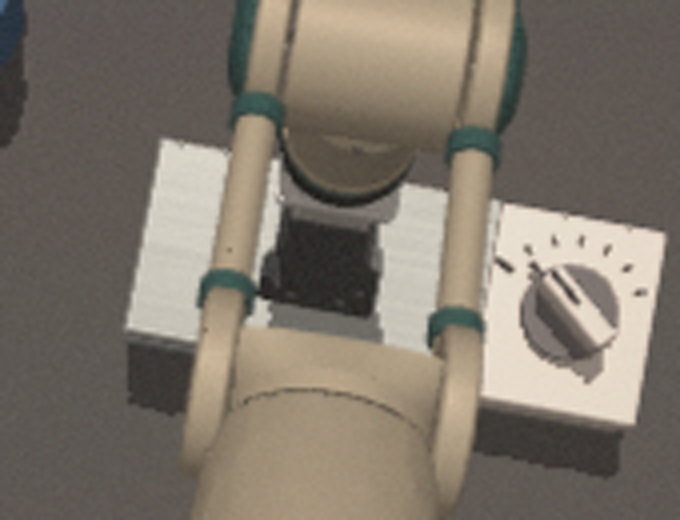

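```bash
python3 -m handwheel '[0,0,0.1,0,1, 0,0,0.2,0,1, 0,0,0.2,0,1, 0,0,0.3,0,1, 0,0,0.3,0,1, 0,0,0.4,0,1, 0,0,0.4,0,1, 0,0,0.4,0,1]'
python3 - <<'E'
from go import to
from dr import *
to([*dw(.045,.054,0)[:2],.072],1.371)
E
```

```text
clock: 24.05
ee_pos: [0.6135, -0.0405, 0.0646]
tcp_rot: [0.0, 0.774, 0.634, 0.0]
contact_force: [2.9, -0.8, 4.6]
finger_gap: 0.0003
shift cm [-0.06 -0.06 -0.74] turn 0.001 | now [ 0.6135 -0.0405  0.0646] yaw 1.372 q [-0.18  0.44  1.62 -0.    1.08  0.02] F [ 2.9 -0.8  4.6] gap 0.0003 t 24.05
```

```bash
python3 -m handwheel '[0,0,0.1,0,1, 0,0,0.2,0,1, 0,0,0.3,0,1, 0,0,0.4,0,1, 0,0,0.4,0,1, 0,0,0.4,0,1, 0,0,0.4,0,1, 0,0,0.4,0,1]'
python3 - <<'E'
from go import to
from dr import *
to([*dw(.045,.054,0)[:2],.072],1.371)
from h import *
im=snap("side","s12");zoom(im,240,180,390,310,"s12c",5)
E
```

```text
clock: 25.05
ee_pos: [0.6134, -0.0405, 0.0608]
tcp_rot: [0.0, 0.774, 0.634, 0.0]
contact_force: [3.1, -0.1, 4.9]
finger_gap: 0.0002
shift cm [-0.06 -0.05 -1.12] turn 0.001 | now [ 0.6134 -0.0405  0.0608] yaw 1.372 q [-0.18  0.44  1.63 -0.    1.07  0.02] F [ 3.1 -0.1  4.9] gap 0.0002 t 25.05
```

View pics/s12c.png

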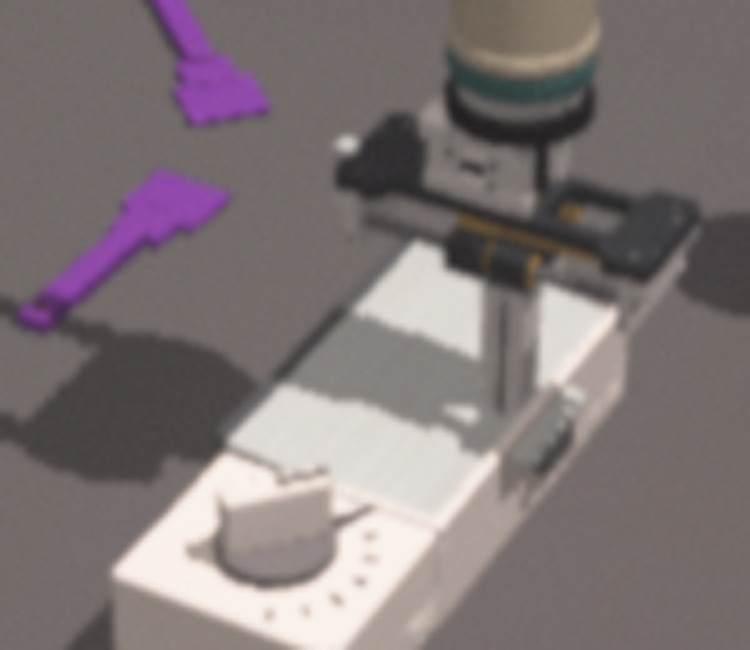

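```bash
python3 - <<'E'
from dr import *
k=6;n="side"
for f in("s11","s12"):
    im=cv2.resize(cv2.imread(f"pics/{f}.png"),None,fx=k,fy=k,interpolation=cv2.INTER_CUBIC)
    for th,col in((0,(0,0,255)),(.08,(0,200,0)),(.16,(255,0,0))):
        r=lambda d,y:dw(-.0655+d*np.cos(th)-.006*np.sin(th),.054+y,.072+d*np.sin(th))
        q=np.array([(pj(n,p)+.5)*k for p in[r(0,.111),r(.131,.111),r(.131,.035),r(.145,.035),r(.145,-.035),r(.131,-.035),r(.131,-.111),r(0,-.111)]]).round().astype(int);cv2.polylines(im,[q],True,col,1)
    q=(pj(n,[.6134,-.0405,.0608])+.5)*k;cv2.circle(im,tuple(int(v) for v in q),4,(255,0,255),-1)
    cv2.imwrite(f"pics/{f}o.png",im[215*k:295*k,280*k:390*k])
E
```

```text
(no output)
```

View pics/s11o.png

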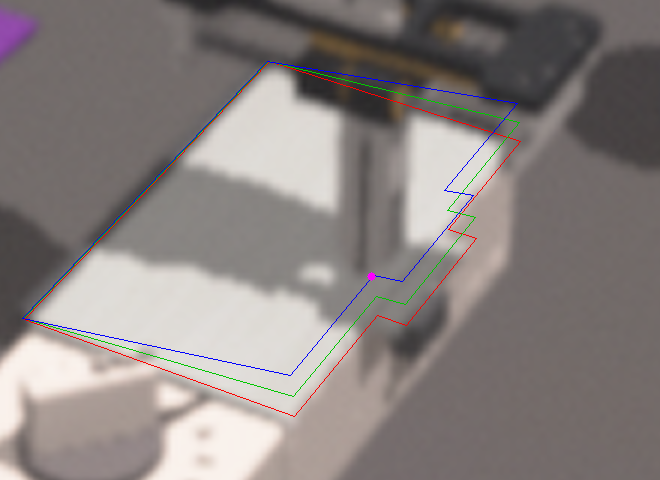

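View pics/s12o.png

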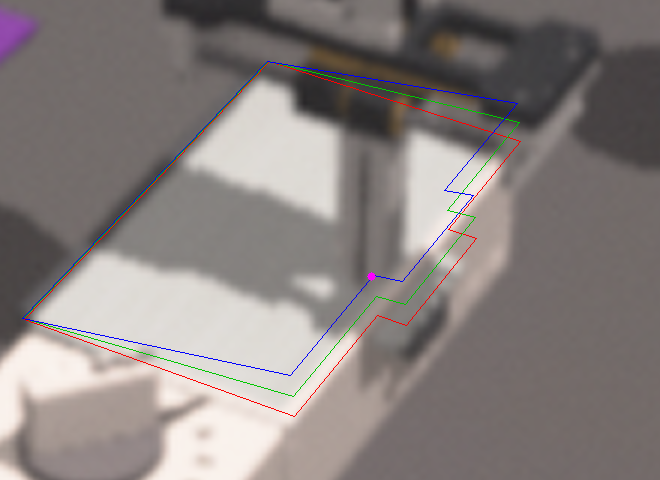

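```bash
python3 -m handwheel '[0,0,0.2,0,1, 0,0,0.4,0,1, 0,0,0.6,0,1, 0,0,0.6,0,1, 0,0,0.6,0,1, 0,0,0.6,0,1, 0,0,0.6,0,1, 0,0,0.6,0,1]'
python3 - <<'E'
from go import to
from dr import *
to([*dw(.045,.054,0)[:2],.072],1.371)
E
```

```text
clock: 26.1
ee_pos: [0.6131, -0.0404, 0.0553]
tcp_rot: [0.0, 0.774, 0.634, 0.0]
contact_force: [0.9, 1.0, 8.8]
finger_gap: 0.0005
shift cm [-0.06 -0.01 -1.67] turn 0.001 | now [ 0.6131 -0.0404  0.0553] yaw 1.372 q [-0.18  0.45  1.63 -0.    1.06  0.02] F [0.9 1.  8.8] gap 0.0005 t 26.1
```

```bash
python3 - <<'E'
from h import *
im=snap("side","s13");zoom(im,315,205,385,265,"s13c",11)
E
```

```text
(no output)
```

View pics/s13c.png

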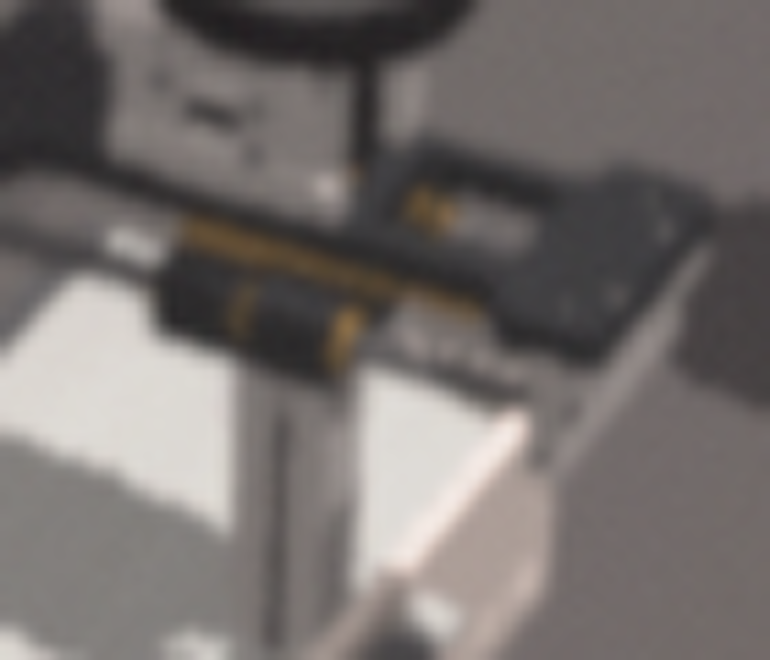

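```bash
python3 -m handwheel '[0,0,-0.5,0,1, 0,0,-1,0,1, 0,0,-1.5,0,1, 0,0,-2,0,1, 0,0,-3,0,1, 0,0,-5,0,1, 0,0,-8,0,1, 0,0,-12,0,1]'
python3 - <<'E'
from go import to
from dr import *
to([*dw(0,-.111,0)[:2],.16],.533)
im=snap("side","s14");zoom(im,240,180,390,310,"s14c",5)
im=snap("top","t14");zoom(im,290,190,450,300,"t14c",5)
E
```

```text
clock: 27.15
ee_pos: [0.6113, -0.0402, 0.1742]
tcp_rot: [-0.002, 0.774, 0.634, -0.002]
contact_force: [0.4, 0.5, -0.5]
finger_gap: 0.0005
shift cm [-16.55  -4.36   1.45] turn 0.839 | now [ 0.6113 -0.0402  0.1742] yaw 1.372 q [-0.18  0.35  1.47 -0.    1.32  0.02] F [ 0.4  0.5 -0.5] gap 0.0005 t 27.15
```

View pics/s14c.png

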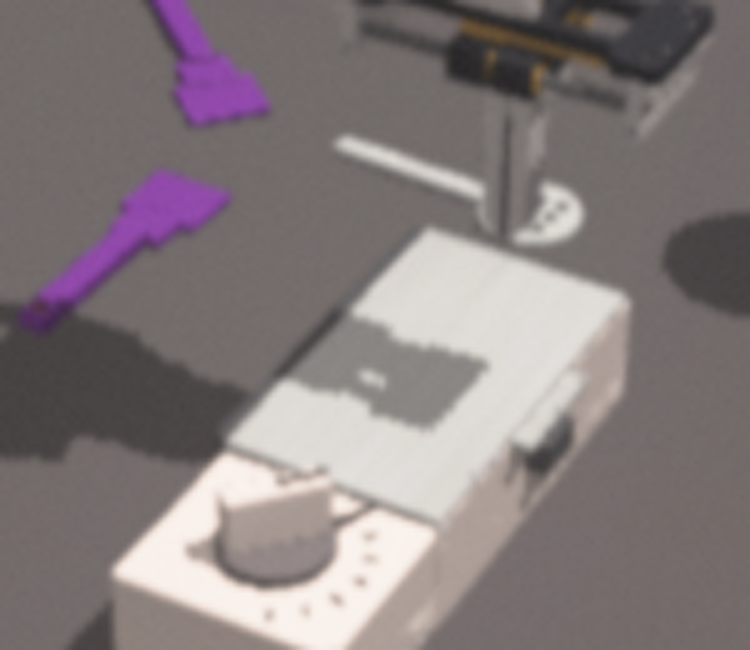

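View pics/t14c.png

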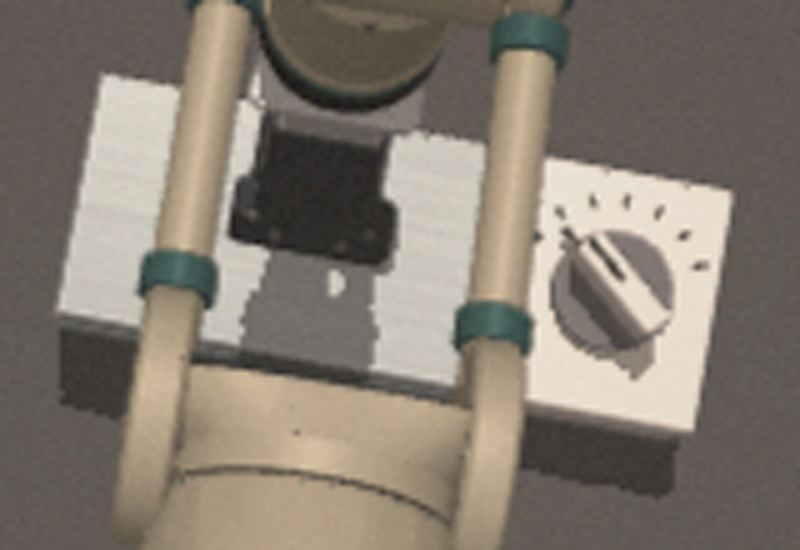

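```bash
python3 - <<'E'
from dr import *
f=lambda u,v,z:wd(bp("top",(290+u/5-.5,190+v/5-.5),z))
a,b=f(593,240,.108),f(655,312,.108);d=a-b
print("axis",(a+b)/2,np.linalg.norm(d),np.rad2deg(np.arctan2(d[1],d[0])))
a,b=f(600,236,.108),f(671,302,.108);d=a-b;print(np.rad2deg(np.arctan2(d[1],d[0])))
a,b=f(580,245,.108),f(640,322,.108);d=a-b;print(np.rad2deg(np.arctan2(d[1],d[0])))
for z in(.075,.09):
    p=f(566,232,z)-[0,-.111];print("tip",z,np.linalg.norm(p),np.rad2deg(np.arctan2(p[1],p[0])))
E
```

```text
axis [ 0.00435748 -0.10920165] 0.04659198184687993 50.395835663307935
56.84581046781336
47.576804545637636
tip 0.075 0.039169682790293765 48.43479951770293
tip 0.09 0.03912425737114753 52.92396127921616
```

```bash
python3 - <<'E'
from dr import *
k=10;n="top";out=[]
for ang in(42,63):
    im=cv2.resize(cv2.imread("pics/t14.png"),None,fx=k,fy=k,interpolation=cv2.INTER_CUBIC)
    a=np.deg2rad(ang);ux,uy=np.array([np.cos(a),np.sin(a)]),np.array([-np.sin(a),np.cos(a)])
    def P(x,y,z):
        p=np.array([0,-.111])+x*ux+y*uy;return (pj(n,dw(p[0],p[1],z))+.5)*k
    q=np.array([P(x,y,.108) for x,y in((.028,.008),(.028,-.008),(-.028,-.008),(-.028,.008))]).astype(int)
    cv2.polylines(im,[q],True,(0,0,255),1)
    for z in(.075,.09):cv2.circle(im,tuple(P(.04,0,z).astype(int)),4,(255,0,255),-1)
    out.append(im[215*k:275*k,390*k:430*k])
cv2.imwrite("pics/kn.png",np.hstack(out))
E
```

View pics/kn.png

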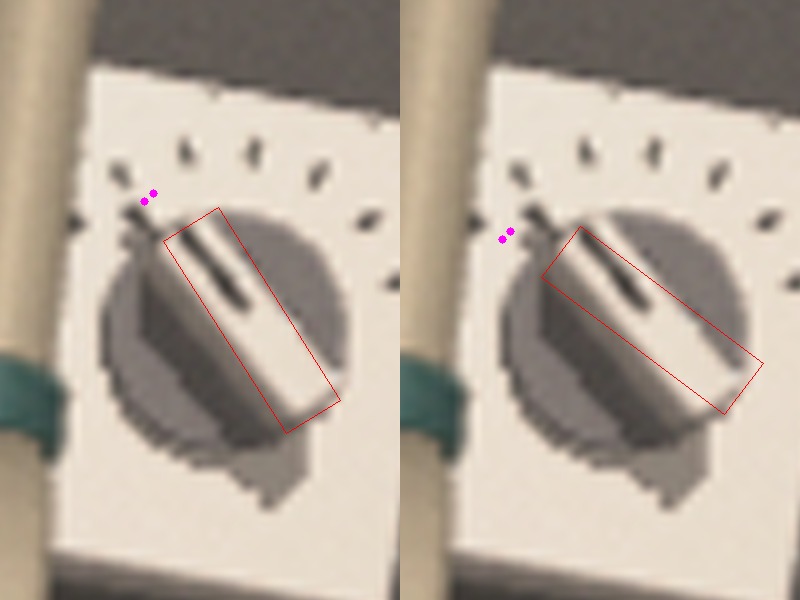

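```bash
python3 - <<'E'
from go import to
from dr import *
to([*dw(.001,-.1105,0)[:2],.16],.6)
E
python3 -m handwheel '[-3,-0.8,0,0.15,0.4, -7,-1.8,0,0.3,0.4, -11,-2.8,0,0.45,0.4, -14,-3.7,0,0.6,0.4, -16.4,-4.3,0.5,0.75,0.4, -16.4,-4.3,1.4,0.77,0.4, -16.4,-4.3,1.4,0.77,0.4, -16.4,-4.3,1.4,0.77,0.4]'
python3 - <<'E'
from go import to
from dr import *
to([*dw(.001,-.1105,0)[:2],.083],.6)
E
```

```text
shift cm [-16.52  -4.67   1.86] turn 0.772 | now [ 0.6152 -0.0407  0.179 ] yaw 1.372 q [-0.18  0.35  1.46 -0.    1.32  0.02] F [ 0.6  0.5 -0.5] gap 0.0005 t 27.25
clock: 28.25
ee_pos: [0.5388, -0.1917, 0.1601]
tcp_rot: [-0.0, 0.955, 0.298, -0.0]
contact_force: [-0.4, 0.2, 1.3]
finger_gap: 0.0566
shift cm [-0.25  0.05  7.71] turn 0.004 | now [ 0.5388 -0.1917  0.1601] yaw 0.604 q [-0.46  0.3   1.59  0.    1.26  0.5 ] F [-0.4  0.2  1.3] gap 0.0566 t 28.25
```

Now down onto the knob, stopping short of the skirt before I close.

```bash
python3 -m handwheel '[-0.2,0,1,0,0.4, -0.2,0,2.5,0,0.4, -0.2,0,4,0,0.4, -0.2,0,5.5,0,0.4, -0.2,0,6.8,0,0.4, -0.2,0,7.6,0,0.4, -0.2,0,7.6,0,0.4, -0.2,0,7.6,0,0.4]'
python3 - <<'E'
from go import to
from dr import *
to([*dw(.001,-.1105,0)[:2],.083],.6)
im=snap("side","s15");zoom(im,240,200,360,320,"s15c",5)
E
```

```text
clock: 29.25
ee_pos: [0.5374, -0.1941, 0.0849]
tcp_rot: [0.0, 0.955, 0.297, 0.0]
contact_force: [0.6, -0.0, 0.1]
finger_gap: 0.0565
shift cm [ 0.   -0.07  0.19] turn 0.002 | now [ 0.5374 -0.1941  0.0849] yaw 0.602 q [-0.47  0.36  1.7  -0.    1.08  0.5 ] F [ 0.6 -0.   0.1] gap 0.0565 t 29.25
```

View pics/s15c.png

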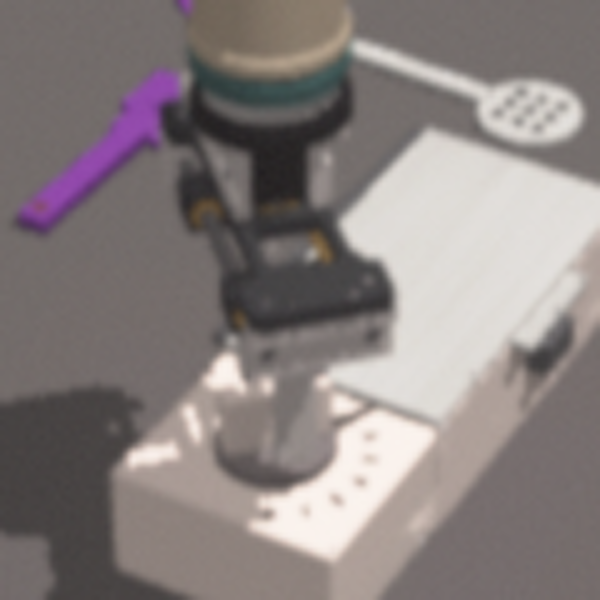

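Fingers are either side of the bar. Close.

```bash
python3 -m handwheel '[0,0,0.1,0,0.6, 0,0,0.1,0,1, 0,0,0.1,0,1, 0,0,0.1,0,1, 0,0,0.1,0,1, 0,0,0.1,0,1, 0,0,0.1,0,1, 0,0,0.1,0,1]'
python3 - <<'E'
from go import to
from dr import *
to([*dw(.001,-.1105,0)[:2],.083],-.567)
E
```

```text
clock: 30.3
ee_pos: [0.536, -0.1922, 0.0834]
tcp_rot: [-0.002, 0.955, 0.296, -0.0]
contact_force: [-2.0, 5.7, 3.8]
finger_gap: 0.0161
shift cm [0.01 0.16 0.04] turn 1.169 | now [ 0.536  -0.1922  0.0834] yaw 0.602 q [-0.47  0.36  1.7   0.    1.08  0.5 ] F [-2.   5.7  3.8] gap 0.0161 t 30.3
```

```bash
python3 -m handwheel '[0,-0.2,0,0.07,1, 0,-0.2,0,0.2,1, 0,-0.2,0,0.33,1, 0,-0.2,0,0.46,1, 0,-0.2,0,0.6,1, 0,-0.2,0,0.73,1, 0,-0.2,0,0.86,1, 0,-0.2,0,1.0,1]'
python3 - <<'E'
from go import to
from dr import *
to([*dw(.001,-.1105,0)[:2],.083],-.567)
im=snap("top","t16");zoom(im,380,200,450,290,"t16c",6)
im=snap("side","s16");zoom(im,240,200,360,320,"s16c",5)
E
```

```text
clock: 31.3
ee_pos: [0.536, -0.192, 0.0835]
tcp_rot: [-0.0, 0.98, -0.199, 0.0]
contact_force: [-0.7, 2.1, 0.8]
finger_gap: 0.0159
shift cm [0.15 0.1  0.05] turn 0.166 | now [ 0.536  -0.192   0.0835] yaw -0.401 q [-0.47  0.36  1.7   0.    1.08  1.51] F [-0.7  2.1  0.8] gap 0.0159 t 31.3
```

View pics/t16c.png

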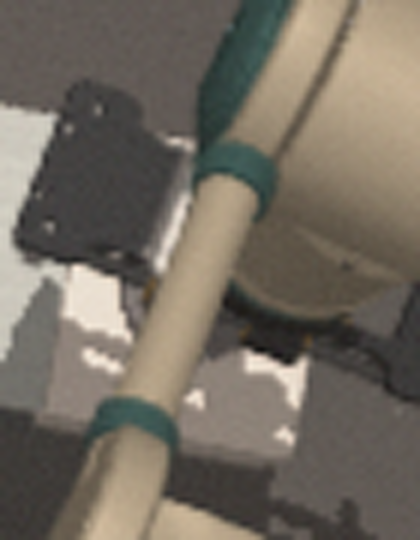

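View pics/s16c.png

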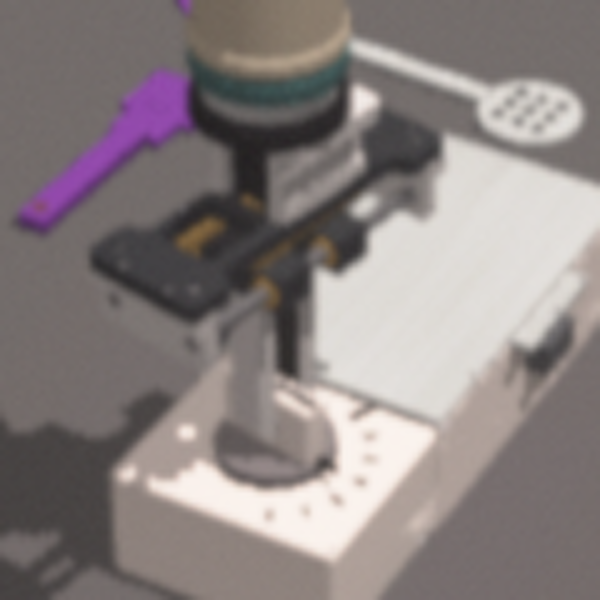

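```bash
python3 -m handwheel '[0,0,0,0.08,1, 0,0,0,0.16,1, 0,0,0,0.16,1, 0,0,0,0.16,1, 0,0,0,0.16,0.8, 0,0,0,0.16,0.6, 0,0,0,0.16,0.4, 0,0,0,0.16,0.4]'
python3 -m handwheel '[0,0,0,0,0.4, 0,0,-1,0,0.4, 0,0,-3,0,0.4, 0,0,-6,0,0.4, -1,0,-10,0,0.4, -5,0,-14,0,0.4, -10,0,-16,0,0.4, -16,0,-18,0,0.4]'
python3 - <<'E'
from go import to
from dr import *
to([*dw(.001,-.1105,0)[:2],.083],-.567)
im=snap("top","t17");zoom(im,280,190,450,300,"t17c",4)
im=snap("side","s17");zoom(im,240,180,390,310,"s17c",5)
E
```

```text
clock: 32.4
ee_pos: [0.5359, -0.1925, 0.0835]
tcp_rot: [0.0, 0.961, -0.275, 0.0]
contact_force: [-0.3, 0.3, -0.3]
finger_gap: 0.0454
clock: 33.4
ee_pos: [0.4, -0.1075, 0.2648]
tcp_rot: [0.0, 0.961, -0.275, 0.001]
contact_force: [-0.4, -1.4, 0.4]
finger_gap: 0.0566
shift cm [16.14  0.04 18.21] turn 0.009 | now [ 0.4    -0.1075  0.2648] yaw -0.558 q [-0.43 -0.    1.7  -0.    1.45  1.7 ] F [-0.4 -1.4  0.4] gap 0.0566 t 33.4
```

View pics/t17c.png

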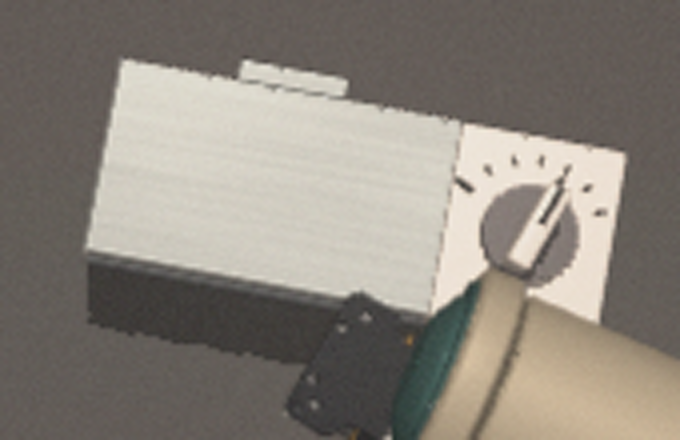

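View pics/s17c.png

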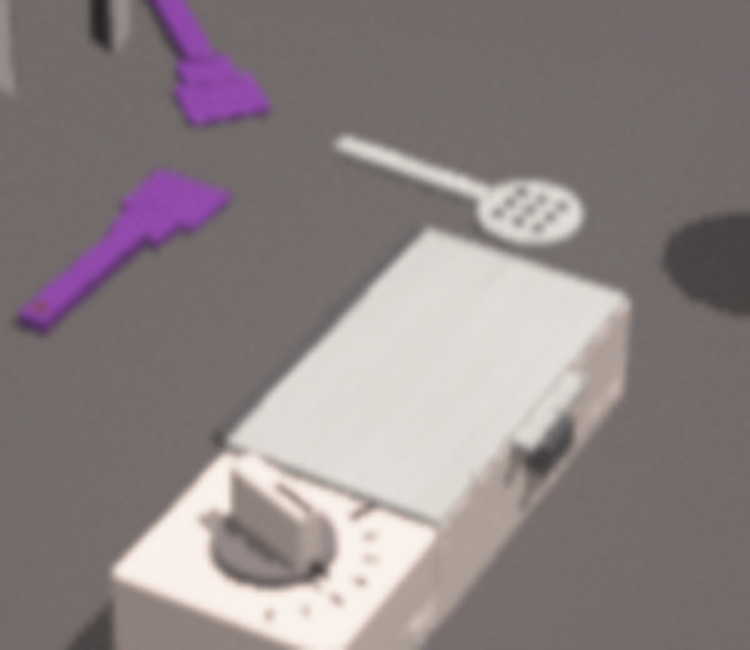

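The pointer in the top crop covers the fourth mark at about (567,170), with off at (463,185), the third mark at (541,161) and the fifth at (588,188). The cover is flat and latched. One last look at the bystanders, then I hand in.

```bash
python3 - <<'E'
from dr import *
a=cv2.imread("pics/top0.png");b=cv2.imread("pics/t17.png")
for nm,(x0,y0,x1,y1) in dict(spoon=(232,228,270,300),can=(228,140,278,186),stop=(480,205,508,228)).items():
    r=cv2.matchTemplate(b[y0-8:y1+8,x0-8:x1+8],a[y0:y1,x0:x1],cv2.TM_CCOEFF_NORMED);_,s,_,l=cv2.minMaxLoc(r);print(nm,"px shift",l[0]-8,l[1]-8,round(s,3))
p=pj("top",dw(0,-.111,.073));
f=lambda u,v,z:wd(bp("top",(280+u/4-.5,190+v/4-.5),z))
q=f(567,169,.08)-[0,-.111];print("pointer deg",np.rad2deg(np.arctan2(q[1],q[0])))
q=f(556,185,.108)-f(522,262,.108);print("bar deg",np.rad2deg(np.arctan2(q[1],q[0])))
from workcell import ticket
print(ticket.close_job())
E
```

```text
spoon px shift 0 0 0.998
can px shift 0 0 0.995
stop px shift 0 0 0.997
pointer deg -17.900685735511367
bar deg -13.960478506276504
the job is handed in; nothing more can be done
None
```

I handed the job in at about 33.5 s of the 61 s allowed, and the final state looks right. However, I lost the spatula once on the way, and that may count as a failed run.

- **The drop:** on the first carry the spatula came out of the grip at about 0.11 m, probably because its handle clipped the open cover's end. That is above the 0.1 m limit for letting go in the air, and I could not tell its height when contact was lost. It landed right side up on the counter without moving the spoon.
- **Spatula:** I regrasped it, carried it lower and set it down flat in the well. After release, both pictures showed it flat in the well. I could not see it again once the cover was shut.
- **Cover:** I swung it down and pressed until it latched. It stayed flat shut after I let go and through the knob turn. I kept pressing after it had probably already latched, and the fingers went about 17 mm below the cover's expected top at about 9 N.
- **Timer:** it started at the first click, and I turned it clockwise three clicks. The pointer covers the fourth mark. My rough angle readings were -18° from the pointer and -14° from the bar, against a nominal -21°. That is nearer the fourth click than the third (0°), but the bar reading differs by slightly more than the 0.1 rad tolerance. The same kind of reading was also 6 to 8° too high at the first click.
- **Bystanders:** the spoon, canister and stopper show no shift in the final top picture. The arm was up and clear of everything at hand-in.

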